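Clear the stuck filter cubes from the magazine

ROBOT

A 6-joint arm with a two-finger parallel gripper is mounted at the origin on the work surface. World frame = base frame: x ahead of the robot, y to its left, z up, the work surface at z = 0. Lengths are in m, angles in degrees, forces in N, time in s.
With the tool pointing down it reaches from about 0.35 to 0.85 m from the base axis. Payload 8.1 kg.
Tool frame: the origin (TCP) lies midway between the tips of the shut fingers; the grasp point (between the pads) lies 19 mm behind it; z points along the fingers, y is the line along which they close (so a half turn about z gives the same grasp; the last joint's range is limited). The gripper opens to 85 mm and grips with 20 to 120 N. Pads are 22 mm wide; open, the fingers measure 114 mm over their backs; the gripper's body (76 mm by 85 mm) begins 54 mm behind the grasp point. The pads swing forward as they close: fully open they stand 13 mm farther back than shut.
Start: joints at [66.44, 7.471, 85.268, -0, 87.261, -4.893], TCP at [0.192, 0.568, 0.202] pointing down, gripper open.
Joint ranges: [-169.43, 169.43], [-51.17, 129.36], [1.28, 143.12], [-76.62, 256.62], [0, 156.53], [-152.29, 152.29]. Speed limits (degrees/s): [136.94, 136.94, 159.86, 180, 180, 180].

INTERFACE

Orientations are given as [roll, pitch, yaw] about the fixed x, y, z axes, in that order (R = Rz(yaw) Ry(pitch) Rx(roll)).
In Python, from station import robot, eyes, job gives the robot as it stands. The module is installed in compiled form; this text tells all that it offers.
- The arm moves only by the tool move_arm, never from a script. Its argument "moves" is one flat list of numbers, 6 for each row, row after row: the shift along the world's x, y, z as a fraction of full scale, then the turn, a rotation vector about the world's x, y, z as a fraction of full scale. In form: [x, y, z, rx, ry, rz, x, y, z, rx, ry, rz, ...]. A call has 1 to 8 rows; each row shifts and turns the commanded pose from where the row before left it; what a row does not reach is not made up. Full scale, the value 1, is 0.025 m for a shift and 4 degrees for a turn. A row lasts 1/12 s, in which the tool goes at most 41.7 mm and 7.16 degrees, less where a joint would pass 70% of its speed; a pose out of reach is approached as far as the arm can. A call with a number of a shift or a turn outside -1 to 1 is refused whole. A call with a gripper value outside its range is refused whole. "gripper" is the gripper's target within -1 to 1 (shut at 1, half-way at 0, fully open at -1), set as the call begins (left out, the last holds). The fingers move at their own pace and stop on an object; "grip_force" is the grip in N (left out, the last holds). Time passes only in rows, so rows that do not move let the fingers close. It gives the time, the measured TCP pose, the force, the opening and the grip force at its end, in the units of the state.
- robot.get_state(): the state, without advancing time (a new reading comes with each control period).
- eyes.get_image(name): name is "scene" or "top" or "wrist"; returns a dict with "frame" (400x640x3 uint8, red, green, blue), "K" (3x3 intrinsics, pixels), "origin" and "attitude" of the camera in the world. Camera axes: x right, y down, z forward; pixel columns grow to the right and rows downward; lengths in m; the calibration is good to about 2 mm. A picture is of the moment at which its call begins. There is no depth.
- job.sign_off(): hands the job in; it is judged then, once.
The state is a dict: "time": time; "qpos": joint angles; "qvel": joint speeds; "joint_efforts": joint torques, N m; "ee_pos": TCP position; "orientation": TCP orientation; "contact_force": force on the tool from outside, world axes, zero at the start; "torque": the same for the moment, N m; "finger_gap": opening from 0.0 (shut) to 1.0 (fully open); "grasp_force": force on a finger pad.
Only numpy, scipy, OpenCV 4.12 (cv2) and the standard library are available. Lean on these libraries where they do the work, as an engineer would, in place of code of your own. Each camera call takes 0.05 s, during which the arm holds its last target. There are 200 camera calls.

TASK

Slide the steel tray along the bench to the yellow marks at the filter magazine, then use the push tool through the holes in the magazine's back to push every stuck filter cube out onto the tray. Slide the tray with all the cubes on it to the blue marks, square within the marks and never lifted off the bench, then put the cubes into the white storage tray, side by side on its floor. Leave the tray on the blue marks and the push tool standing on its mat where it stood, and leave the other things on the bench alone.

Things in the scene. Friction and masses are not known exactly. Their poses are not given: they have to be found in the camera images.
- magazine: Magazine: fixed aluminium block 50 (x) by 250 (y) by 52 mm high; origin at the centre of its underside. x is the push-out direction. Four pockets at y = -90, -30, 30, 90 mm, one may be empty, open at the front face (+x, 25 mm ahead); floor 6 mm above the bench, 35 mm wide, 44 mm deep. Sprung plungers hold a cube with 7 N: it takes a 6 to 12 N push, is loose after 30 mm, cannot be gripped inside.
- yellow_mark (a point): Where the centre of the slide tray belongs at the magazine: middle of the yellow corner marks on the bench (z = 0), 61 mm ahead (+x) of the magazine's centre, 36 mm ahead of its front face; axes as the magazine's. The tray's x and y should lie along these.
- blue_mark (a point): Where the centre of the slide tray belongs for unloading: middle of the blue corner marks on the bench, z = 0. x and y as the tray's x and y should lie there.
- tray_floor (a point): Slide tray (loose, steel, 0.55 kg, flat on the bench): centre of its floor's upper face, 4 mm above its underside. Floor 60 mm (x) by 250 mm (y). Its -x edge has no rim and faces the magazine on the yellow mark, 6 mm from it; the other sides have a rim 16 mm high, 4 mm thick. A blue fin stands at the middle of the +x side.
- tray_fin (a point): Grip point on the tray's blue fin: 43 mm to +x of the tray centre, 45 mm above the tray's underside, on the fin's middle. The fin is 26 mm (tray x) by 16 mm (tray y), its top 60 mm above the bench. Pinch it along the tray's y and drag the tray along the bench.
- pusher_grip (a point): Push tool (loose, 0.2 kg): middle of its orange handle, 38 mm above its foot. The handle is an upright block 44 (x) by 24 (y) by 56 mm high that stands by itself; pinch it along y. A steel rod 9 mm thick, 70 mm long, sticks out level from its +x face, axis 26 mm above the foot, tip 92 mm along +x from here. Standing on the bench, the rod is level with the magazine's holes.
- pusher_tip (a point): Middle of the push tool's rod tip.
- mat_spot (a point): The push tool's place on its fixed black rubber mat (150 by 60 by 2 mm): the point of the mat's upper face on which the handle's foot is centred. The mat's centre lies 35 mm to +x of it; the rod points along +x.
- store_floor (a point): Storage tray (fixed, white, low): centre of its floor's upper face, 4 mm above the bench. Outside 110 mm (x) by 260 mm (y), walls 4 mm thick and 12 mm high.
- hole0 (a point): Access hole 0 in the magazine's back wall, behind the pocket at y = -90 mm: centre of its outer mouth, 26 mm above the bench. Square, 16 by 16 mm, wall 6 mm thick. x is the push-out direction: it leads into the pocket, whose front edge is 50 mm farther on.
- hole1 (a point): Access hole 1 in the magazine's back wall, behind the pocket at y = -30 mm: centre of its outer mouth, 26 mm above the bench. Square, 16 by 16 mm, wall 6 mm thick. x is the push-out direction: it leads into the pocket, whose front edge is 50 mm farther on.
- hole2 (a point): Access hole 2 in the magazine's back wall, behind the pocket at y = 30 mm: centre of its outer mouth, 26 mm above the bench. Square, 16 by 16 mm, wall 6 mm thick. x is the push-out direction: it leads into the pocket, whose front edge is 50 mm farther on.
- hole3 (a point): Access hole 3 in the magazine's back wall, behind the pocket at y = 90 mm: centre of its outer mouth, 26 mm above the bench. Square, 16 by 16 mm, wall 6 mm thick. x is the push-out direction: it leads into the pocket, whose front edge is 50 mm farther on.
- cubeA_c (a point): Centre of a filter cube (loose, 80 g): a black block with one green top, 38 mm (x) by 32 mm (y) by 36 mm (z), z up. It starts in the pocket behind hole0, its back face 7 mm in from the hole's mouth; None from the start if absent.
- cubeB_c (a point): Centre of a filter cube (loose, 80 g): a black block with one orange top, 38 mm (x) by 32 mm (y) by 36 mm (z), z up. It starts in the pocket behind hole1, its back face 7 mm in from the hole's mouth; None from the start if absent.
- cubeC_c (a point): Centre of a filter cube (loose, 80 g): a black block with one blue top, 38 mm (x) by 32 mm (y) by 36 mm (z), z up. It starts in the pocket behind hole2, its back face 7 mm in from the hole's mouth; None from the start if absent.
- cubeD_c (a point): Centre of a filter cube (loose, 80 g): a black block with one red top, 38 mm (x) by 32 mm (y) by 36 mm (z), z up. It starts in the pocket behind hole3, its back face 7 mm in from the hole's mouth; None from the start if absent.
- mouse: Bystander, leave alone: black computer mouse, 100 by 60 by 27 mm, on a blue pad on the right. Origin at the centre of its underside.
- tissuebox: Bystander, leave alone: white and green tissue box, 120 by 120 by 85 mm. Origin at the centre of its underside.
- washbottle: Bystander, leave alone: white bottle with blue cap, 72 mm across, 160 mm high. Origin at the centre of its underside.
- lenscan: Bystander, leave alone: small black can, 44 mm across, 60 mm high. Origin at the centre of its underside.
- petri: Bystander, leave alone: glass dish, 90 mm across, 16 mm high. Origin at the centre of its underside.
Not all that is in view belongs to the job. What is shaped like the part that bears cubeB_c but purple is not meant. Leave any purple look-alike of the part that bears cubeD_c alone.

How it is judged:
By the outcome, as a careful person would: the job done as asked, in the order asked, and still so for the second after the job is handed in, with the robot touching nothing.
Of cubeA, cubeB, cubeC, cubeD only 3 to 4 are there at a start; the rules pass over those that are not, and their reading is None.
At some moment in a run one of tray may be knocked a few centimetres aside while the robot is not near it.
Once in a run the grip may slacken for a moment while it holds something.
It also fails if it takes over 210 s, if anything falls off the work surface, if the arm or the gripper's body presses on something with over 40 N, if the wrist force passes 120 N, or if a joint passes its speed limit or range.

## Working session

There is one attempt and no reset: what is moved stays moved. The work goes in short steps, Python scripts to look and compute and a tool call to move; the robot and the scene stay as the last step left them, time stands still between calls to the robot, and variables do not carry over. Pictures are saved under pics/ and viewed, at most 14 in all, crops included, and the job is handed in when it is done.

Besides the shell and the picture viewer there is one more tool, called after ">>>" as name(argument=value, ...) on one line, values as JSON. move_arm: Moves the arm, as the interface text tells. Shift numbers are shares of 0.025 m and turn numbers shares of 4 degrees, none past 1 either way. Its arguments: {"type":"object","properties":{"moves":{"type":"array"},"gripper":{"type":"number"},"grip_force":{"type":"number"}},"required":["moves"]}

```bash
mkdir -p pics
cat > h.py <<'E'
import numpy as np, cv2
from station import robot, eyes, job
def snap(name, fn=None):
    d=eyes.get_image(name)
    if fn: cv2.imwrite('pics/'+fn, d['frame'][:,:,::-1])
    np.savez('last_'+name+'.npz', **{k:np.array(d[k]) for k in d})
    return d
def rot(a):
    a=np.array(a,float)
    if a.shape==(3,3): return a
    from scipy.spatial.transform import Rotation as R
    return R.from_euler('xyz',a,degrees=True).as_matrix()
def world(d,uv,z):
    K=np.array(d['K']);R=rot(d['attitude']);o=np.array(d['origin'])
    uv=np.atleast_2d(np.array(uv,float))
    r=(R@np.linalg.inv(K)@np.c_[uv,np.ones(len(uv))].T).T
    t=(z-o[2])/r[:,2]
    return o+r*t[:,None]
def pix(d,P):
    K=np.array(d['K']);R=rot(d['attitude']);o=np.array(d['origin'])
    p=(K@R.T@(np.atleast_2d(P)-o).T).T
    return p[:,:2]/p[:,2:]
E
python3 - <<'E'
from h import *
for n in ('top','scene'):
    d=snap(n,n+'0.png'); print(n,d['K'],d['origin'],d['attitude'])
s=robot.get_state(); print(s)
E
```

```text
top [[384.58481783   0.         325.70747596]
 [  0.         384.58481783 205.79813017]
 [  0.           0.           1.        ]] [ 0.34232375 -0.17789351  1.25939675] [-171.482179     -0.74089383  -88.4303876 ]
scene [[474.76818051   0.         323.89026036]
 [  0.         474.76818051 203.29484351]
 [  0.           0.           1.        ]] [ 1.43566489 -0.17278527  0.84784803] [-132.28338436    0.35516682   91.09291318]
{'time': 0.1, 'qpos': array([ 6.64391743e+01,  7.50925051e+00,  8.53259933e+01,  1.24771289e-03,
        8.72628170e+01, -4.89065849e+00]), 'qvel': array([-0.08434231, -0.18488557, -0.1717178 ,  0.07632435,  0.02301968,
        0.00212413]), 'joint_efforts': array([ 1.33746007e-04, -5.70939696e+01, -5.01949275e+01, -2.12780328e-04,
        7.86923716e-03,  1.12224761e-04]), 'ee_pos': array([0.19178967, 0.56791897, 0.20123704]), 'orientation': array([-1.79902402e+02, -9.60177034e-03,  1.61329764e+02]), 'contact_force': array([ 0.29623533, -0.12061982, -0.43581016]), 'torque': array([-0.04242712, -0.01774913,  0.01184594]), 'grasp_force': 0.0, 'finger_gap': 1.0010239724997974}
```

View pics/top0.png

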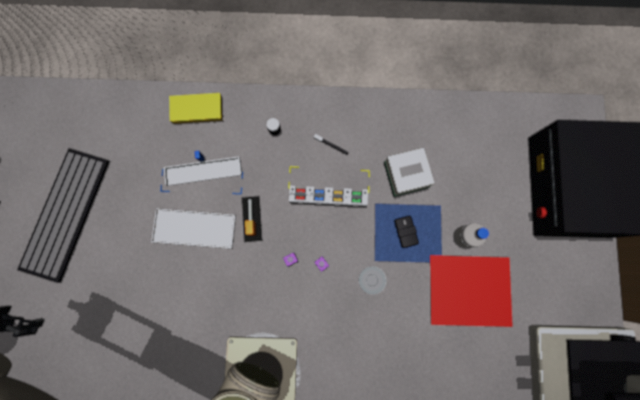

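View pics/scene0.png

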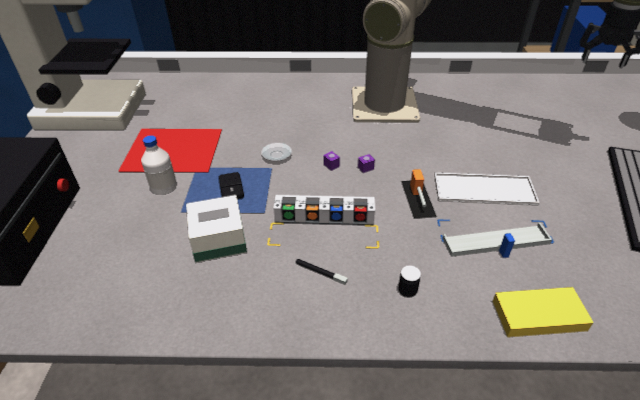

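The overview shows the magazine at (329,196) with all four cubes (red, blue, orange and green, left to right). The yellow marks are ahead of it at (290–370, 170), the tray at (203,172) with its fin at (199,156), and the storage tray at (193,229). The tool is on its mat at (251,219), and the purple look-alikes are at (291,259) and (322,264). I'll zoom in.

Run:
```python
from h import *
d=np.load('last_top.npz')
c=d['frame'][140:272,145:380,::-1]
cv2.imwrite('pics/topc.png',cv2.resize(c,None,fx=3.4,fy=3.4,interpolation=cv2.INTER_CUBIC))
```

```text
(no output)
```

View pics/topc.png

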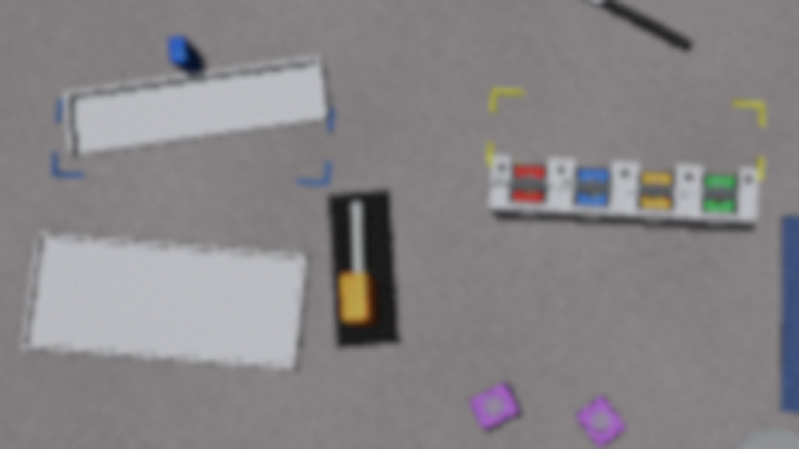

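The crop shows the corner marks, the tray turned about 8° against the blue marks, and the mat with the tool. I'll turn these points into positions.

Run:
```python
from h import *
d=np.load('last_top.npz')
f=lambda l:np.array(l,float)/3.4+[145,140]-0.35
def show(n,l,z):
    w=world(d,f(l),z); print(n,np.round(w[:,:2]*1000).tolist())
    for i in range(1,len(w)):
        v=w[i]-w[i-1]; print('   ',round(np.hypot(v[0],v[1])*1e3),round(np.degrees(np.arctan2(v[1],v[0])),1))
show('yellow TL TR BR BL',[(492,90),(764,104),(761,178),(489,163)],0)
show('blue TL BL BR TR',[(60,98),(54,175),(328,184),(332,120)],0)
show('mag top: TL TR BR BL',[(493,156),(759,169),(755,220),(491,210)],.052)
show('tray rimtop TL, TR, BR(floor)',[(64,92),(321,56),(327,119),(78,156)],.01)
show('fin top',[(178,50)],.06)
show('tool handle top TL TR BR BL',[(340,272),(370,270),(374,322),(343,324)],.058)
show('tool handle center',[(356,298)],.058)
show('rod tip',[(356,201)],.028)
show('mat TL TR BR BL',[(330,196),(388,192),(398,341),(338,345)],.002)
show('store TL TR BR BL',[(42,234),(306,254),(295,369),(24,347)],.012)
w=world(d,f([(24,347),(295,369),(306,254),(42,234)]),.012).mean(0);print(w)
```

```text
yellow TL TR BR BL [[662.0, -63.0], [657.0, -332.0], [582.0, -330.0], [589.0, -63.0]]
    269 -91.3
    75 178.3
    267 88.5
blue TL BL BR TR [[641.0, 360.0], [564.0, 359.0], [563.0, 93.0], [627.0, 93.0]]
    77 -179.2
    267 -90.2
    64 -0.1
mag top: TL TR BR BL [[586.0, -72.0], [581.0, -322.0], [532.0, -319.0], [534.0, -72.0]]
    251 -91.1
    49 176.2
    247 89.5
tray rimtop TL, TR, BR(floor) [[645.0, 353.0], [689.0, 105.0], [626.0, 95.0], [582.0, 334.0]]
    252 -79.9
    64 -171.3
    242 100.5
fin top [[677.0, 228.0]]
tool handle top TL TR BR BL [[471.0, 64.0], [474.0, 37.0], [426.0, 30.0], [424.0, 59.0]]
    28 -84.5
    48 -172.5
    28 95.3
tool handle center [[448.0, 48.0]]
rod tip [[543.0, 59.0]]
mat TL TR BR BL [[551.0, 90.0], [557.0, 33.0], [413.0, 16.0], [407.0, 73.0]]
    56 -84.3
    145 -173.2
    57 95.4
store TL TR BR BL [[505.0, 360.0], [493.0, 107.0], [383.0, 111.0], [396.0, 367.0]]
    254 -92.7
    110 178.2
    257 87.0
[0.44411943 0.23626392 0.012     ]
```

>>> move_arm(moves=[0.8,-0.57,0.2,0,0,0.3,0.8,-0.57,0.2,0,0,0.3,0.8,-0.57,0.2,0,0,0.3,0.8,-0.57,0.2,0,0,0.3,0.8,-0.57,0,0,0,0.3,0.8,-0.57,0,0,0,0.3,0.8,-0.57,0,0,0,0.3,0.8,-0.57,0,0,0,0.3], gripper=-1)

```text
time: 0.77
ee_pos: [0.3527, 0.4534, 0.2217]
orientation: [-180.0, -0.0, 171.0]
contact_force: [0.7, 0.7, -0.2]
finger_gap: 1.002
grasp_force: 0.0
```

>>> move_arm(moves=[0.8,-0.57,0,0,0,0.3,0.8,-0.57,0,0,0,0.3,0.8,-0.57,0,0,0,0.3,0.8,-0.57,0,0,0,0.3,0.8,-0.57,0,0,0,0.3,0.8,-0.57,0,0,0,0.3,0.8,-0.57,0,0,0,0.3,0.8,-0.57,0,0,0,0.3])

```text
time: 1.43
ee_pos: [0.5126, 0.3394, 0.2216]
orientation: [-180.0, -0.1, -179.4]
contact_force: [-0.2, -0.5, -0.0]
finger_gap: 1.001
grasp_force: 0.0
```

>>> move_arm(moves=[0.8,-0.57,0,0,0,0.3,0.8,-0.57,0,0,0,0.3,0.8,-0.57,0,0,0,0.3,0.8,-0.57,0,0,0,0.3,0.8,-0.57,0,0,0,0.3,0.8,-0.57,0,0,0,0.3,0.8,-0.57,0,0,0,0.3,0,0,0,0,0,0])

```text
time: 2.1
ee_pos: [0.6545, 0.237, 0.2207]
orientation: [-179.9, -0.1, -171.2]
contact_force: [0.3, 1.4, -0.5]
finger_gap: 0.998
grasp_force: 0.0
```

Run:
```python
from h import *
d=snap('wrist','w1.png'); print(d['origin'],d['attitude'],d['K'][0])
s=robot.get_state(); print(s['time'],s['ee_pos'],s['orientation'],s['qpos'],s['contact_force'])
```

```text
[0.57514433 0.22674047 0.39304662] [1.61772539e+02 1.29274119e-01 9.87930884e+01] [333.2518623    0.         322.53717248]
2.15 [0.6530399  0.23862577 0.22075212] [-1.79964707e+02 -9.63272232e-02 -1.71221657e+02] [ 1.58627399e+01  2.21417454e+01  6.61761539e+01 -2.31546214e-02
  9.17820451e+01 -8.29163324e+01] [-0.8866113  -0.03781104 -0.11634695]
```

View pics/w1.png

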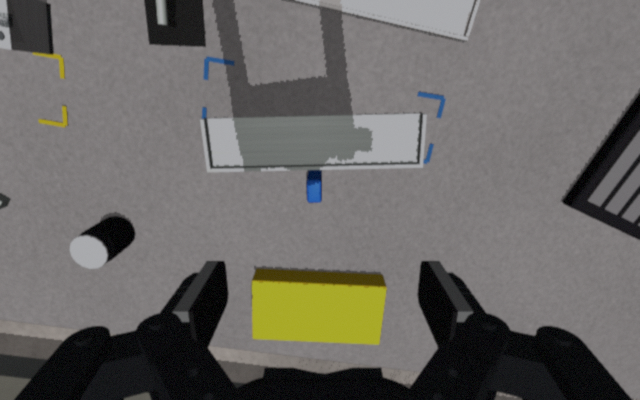

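The wrist view shows the fin at (314,187), the tray with its rim corners at (208,170) and (424,166), the blue mark corners at (206,59) and (443,97), and two yellow corners at (62,56) and (66,124). The lens can is at (90,250), so I'll keep clear of it.

Run:
```python
from h import *
d=np.load('last_wrist.npz')
c=d['frame'][45:215,190:460,::-1]
cv2.imwrite('pics/w1c.png',cv2.resize(c,None,fx=2.9,fy=2.9,interpolation=cv2.INTER_CUBIC))
def show(n,l,z):
    w=world(d,l,z); print(n,np.round(w[:,:2]*1000).tolist())
    for i in range(1,len(w)):
        v=w[i]-w[i-1]; print('   ',round(np.hypot(v[0],v[1])*1e3),round(np.degrees(np.arctan2(v[1],v[0])),1))
show('blue',[(206,59),(443,97)],0)
show('yellow',[(62,56),(66,124)],0)
show('tray +x rim',[(208,170),(424,166)],.02)
show('fin',[(314,187)],.06)
```

```text
blue [[566.0, 95.0], [565.0, 362.0]]
    266 90.2
yellow [[586.0, -60.0], [661.0, -62.0]]
    74 -1.5
tray +x rim [[684.0, 110.0], [642.0, 353.0]]
    248 99.9
fin [[674.0, 232.0]]
```

View pics/w1c.png

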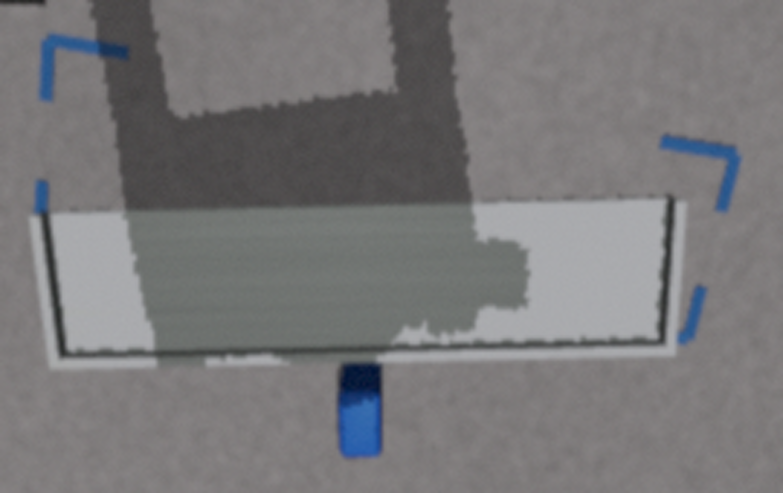

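Run:
```python
from h import *
d=np.load('last_wrist.npz')
f=lambda l:np.array(l,float)/2.9+[190,45]-.3
def show(n,l,z):
    w=world(d,f(l),z); print(n,np.round(w[:,:2]*1000,1).tolist())
    for i in range(1,len(w)):
        v=w[i]-w[i-1]; print('   ',round(np.hypot(v[0],v[1])*1e3),round(np.degrees(np.arctan2(v[1],v[0])),1))
show('blue outer',[(44,37),(739,152),(688,342)],0)
show('tray rim out',[(52,366),(675,355)],.02)
show('tray sides',[(33,214),(52,366)],.02)
show('fin top',[(339,395),(340,457),(382,457),(382,395)],.06)
show('fin c',[(360.5,426)],.06)
```

```text
blue outer [[564.2, 94.1], [564.4, 363.6], [640.8, 362.8]]
    269 89.9
    76 -0.6
tray rim out [[685.5, 109.3], [643.3, 352.1]]
    246 99.9
tray sides [[627.4, 99.5], [685.5, 109.3]]
    59 9.6
fin top [[668.6, 223.7], [691.7, 227.3], [689.4, 242.5], [666.2, 238.9]]
    23 8.8
    15 98.8
    23 -171.3
fin c [[678.9, 233.0]]
```

>>> move_arm(moves=[0.25,-0.08,-0.5,0,0,0.17,0.25,-0.08,-1,0,0,0,0.25,-0.08,-1,0,0,0,0.25,-0.08,-1,0,0,0,0,0,-1,0,0,0,0,0,-1,0,0,0,0,0,-1,0,0,0,0,0,-1,0,0,0])

```text
time: 2.82
ee_pos: [0.6757, 0.2335, 0.0323]
orientation: [180.0, -0.1, -170.3]
contact_force: [0.3, -0.4, -0.7]
finger_gap: 1.001
grasp_force: 0.0
```

>>> move_arm(moves=[0,0,-0.28,0,0,0,0,0,0,0,0,0])

```text
time: 2.98
ee_pos: [0.6735, 0.2327, 0.0233]
orientation: [-180.0, -0.4, -170.3]
contact_force: [-0.4, -1.0, -0.9]
finger_gap: 1.002
grasp_force: 0.0
```

>>> move_arm(moves=[0,0,0,0,0,0,0,0,0,0,0,0,0,0,0,0,0,0,0,0,0,0,0,0,0,0,0,0,0,0,0,0,0,0,0,0,0,0,0,0,0,0,0,0,0,0,0,0], gripper=1, grip_force=60)

```text
time: 3.65
ee_pos: [0.678, 0.2325, 0.0292]
orientation: [-180.0, 0.1, -170.4]
contact_force: [-0.5, -3.0, 6.0]
finger_gap: 0.145
grasp_force: 58.6
```

>>> move_arm(moves=[0,-0.3,0,0,0,-0.34,0,-0.5,0,0,0,-0.34,0,-0.6,0,0,0,-0.34,0,-0.6,0,0,0,-0.34,0,-0.6,0,0,0,-0.34,0,-0.6,0,0,0,-0.34,0,-0.6,0,0,0,-0.34,0,-0.6,0,0,0,-0.34])

```text
time: 4.32
ee_pos: [0.678, 0.124, 0.0292]
orientation: [179.8, 0.1, 178.7]
contact_force: [0.8, 7.4, 4.8]
finger_gap: 0.145
grasp_force: 59.0
```

>>> move_arm(moves=[0,-0.6,0,0,0,0,0,-0.6,0,0,0,0,0,-0.6,0,0,0,0,0,-0.6,0,0,0,0,0,-0.6,0,0,0,0,0,-0.6,0,0,0,0,0,-0.6,0,0,0,0,0,-0.6,0,0,0,0])

```text
time: 4.98
ee_pos: [0.678, 0.004, 0.0292]
orientation: [179.8, 0.1, 178.7]
contact_force: [-0.5, 8.7, 6.3]
finger_gap: 0.143
grasp_force: 59.4
```

>>> move_arm(moves=[0,-0.6,0,0,0,0,0,-0.6,0,0,0,0,0,-0.6,0,0,0,0,0,-0.6,0,0,0,0,0,-0.6,0,0,0,0,0,-0.6,0,0,0,0,0,-0.5,0,0,0,0,0,-0.4,0,0,0,0])

```text
time: 5.65
ee_pos: [0.6781, -0.109, 0.0292]
orientation: [179.9, 0.1, 178.7]
contact_force: [0.6, 8.6, 7.9]
finger_gap: 0.143
grasp_force: 59.6
```

Run:
```python
from h import *
d=snap('wrist','w2.png'); print(d['origin'],d['attitude'])
s=robot.get_state(); print(s['time'],s['ee_pos'],s['orientation'],s['contact_force'],s['grasp_force'])
```

```text
[ 0.59728396 -0.10573114  0.20125574] [ 1.61588179e+02 -9.53891018e-02  8.86993452e+01]
5.7 [ 0.67797534 -0.11107351  0.02915036] [1.79938035e+02 1.33416544e-01 1.78651532e+02] [-0.36049308  4.0868915   7.70425856] 59.44837401621044
```

View pics/w2.png

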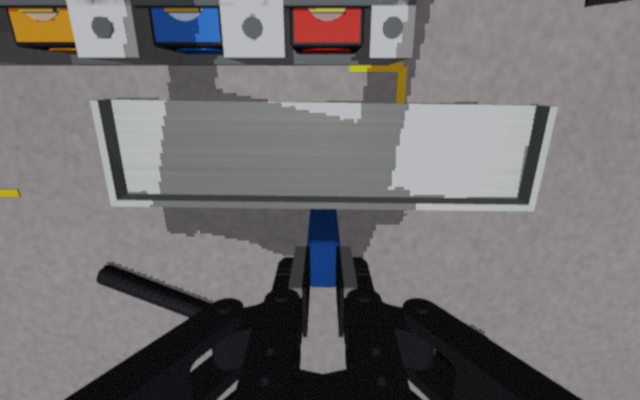

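The tray is held and drawn alongside. Its open edge runs from (95,100) to (553,107), its +x rim from (112,207) to (535,210), the yellow corner is at (405,66), and the magazine's front edge is at row 62–66.

Run:
```python
from h import *
d=np.load('last_wrist.npz')
def show(n,l,z):
    w=world(d,l,z); print(n,np.round(w[:,:2]*1000,1).tolist())
    for i in range(1,len(w)):
        v=w[i]-w[i-1]; print('   ',round(np.hypot(v[0],v[1])*1e3),round(np.degrees(np.arctan2(v[1],v[0])),1))
show('yellow',[(406,65)],0)
show('mag front bottom',[(0,65),(412,66)],0)
show('mag front top', [(0,2),(1,2)],0.052)
show('tray open edge',[(98,101),(550,107)],.004)
show('rim +x outer top',[(112,207),(535,211)],.016)
show('rim +x outer top',[(112,207),(535,211)],.02)
c=d['frame'][0:110,0:440,::-1]
cv2.imwrite('pics/w2c.png',cv2.resize(c,None,fx=1.8,fy=1.8,interpolation=cv2.INTER_CUBIC))
```

```text
yellow [[587.0, -58.2]]
mag front bottom [[581.8, -286.2], [587.6, -54.8]]
    231 88.6
mag front top [[562.9, -232.0], [562.9, -231.6]]
    0 88.7
tray open edge [[602.3, -233.2], [611.5, 24.6]]
    258 88.0
rim +x outer top [[662.1, -231.4], [670.5, 19.3]]
    251 88.1
rim +x outer top [[660.7, -228.6], [668.9, 16.6]]
    245 88.1
```

View pics/w2c.png

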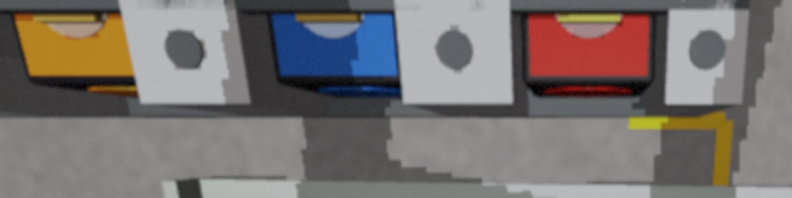

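>>> move_arm(moves=[0,-0.4,0,0,0,0.06,0,-0.6,0,0,0,0.06,0,-0.6,0,0,0,0,0,-0.6,0,0,0,0,0,-0.6,0,0,0,0,0,-0.44,0,0,0,0,0,-0.3,0,0,0,0,-0.2,0,0,0,0,0])

```text
time: 6.37
ee_pos: [0.674, -0.1994, 0.0292]
orientation: [-180.0, 0.2, 179.1]
contact_force: [6.7, 0.9, 2.7]
finger_gap: 0.14
grasp_force: 59.0
```

>>> move_arm(moves=[-0.2,0,0,0,0,0,-0.15,0,0,0,0,0,-0.1,0,0,0,0,0,0,0,0,0,0,0])

```text
time: 6.7
ee_pos: [0.6621, -0.1988, 0.0292]
orientation: [-179.9, 0.2, 179.2]
contact_force: [4.9, -0.2, 4.2]
finger_gap: 0.147
grasp_force: 59.2
```

Run:
```python
from h import *
d=snap('wrist','w3.png'); print(d['origin'],d['attitude'])
s=robot.get_state(); print(s['time'],s['ee_pos'],s['orientation'],s['contact_force'],s['grasp_force'])
```

```text
[ 0.58105768 -0.19559396  0.20117779] [1.61500257e+02 1.04364184e-01 8.91794906e+01]
6.75 [ 0.66210152 -0.19877574  0.02918612] [-179.93765014    0.19573141  179.18982647] [ 4.17718866 -0.96916218  5.36594443] 59.38303241506219
```

View pics/w3.png

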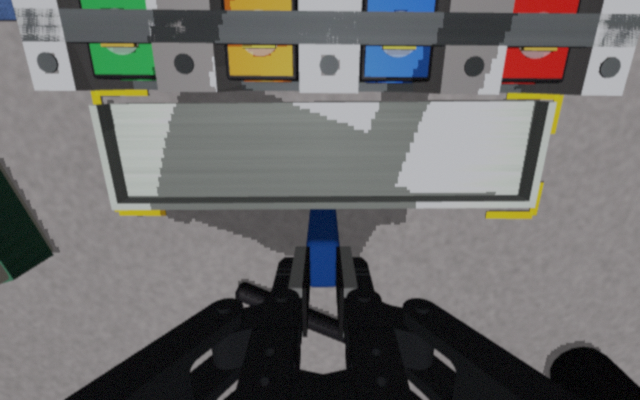

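The tray sits inside the yellow marks, whose corners are at (92,91), (561,96) and (538,217), with a gap to the magazine. I'll check its angle.

Run:
```python
from h import *
d=np.load('last_wrist.npz')
g=d['frame'].astype(float)
def edge(cols,r0,r1,sgn,lab,z):
    pts=[]
    for c in cols:
        p=g[r0:r1,c-1:c+2].sum((1,2)); p=np.convolve(p,[1,1,1],'same'); dd=sgn*(p[3:]-p[:-3]); dd=dd[1:-1]
        pts.append((c,r0+1+np.argmax(dd)+1.5))
    pts=np.array(pts); w=world(d,pts,z)
    a,b=np.polyfit(w[:,1],w[:,0],1); r=w[:,0]-a*w[:,1]-b
    k=abs(r)<.002; a,b=np.polyfit(w[k,1],w[k,0],1)
    print(lab,k.sum(),len(k),'yaw',-np.degrees(np.arctan(a)),'x@-.195',(a*-.195+b)*1e3)
edge(range(415,525,5),94,112,1,'tray open R',.004)
edge(list(range(115,160,3))+list(range(415,525,5)),94,112,1,'tray open',.004)
edge(range(430,510,5),80,100,1,'mag front',0)
edge(list(range(40,90,4))+list(range(400,500,5)),80,100,1,'mag front',0)
edge(list(range(420,520,5))+list(range(170,300,5)),200,216,-1,'rim +x',.016)
def show(n,l,z):
    w=world(d,l,z); print(n,np.round(w[:,:2]*1000,1).tolist())
show('marks',[(92,91),(561,96),(538,217)],0)
show('tray corners bottom',[(95,107),(549,103)],0.004)
show('tray rim top -x corners',[(90,104),(557,101)],0.016)
c=d['frame'][70:225,70:580,::-1]
cv2.imwrite('pics/w3c.png',cv2.resize(c,None,fx=1.55,fy=1.55,interpolation=cv2.INTER_CUBIC))
```

```text
tray open R 22 22 yaw -0.6295511317004513 x@-.195 589.8485477523267
tray open 37 37 yaw -0.4869922544704336 x@-.195 590.0564216389848
mag front 10 16 yaw 4.470212766293327 x@-.195 591.5040422893073
mag front 18 33 yaw -1.2773183173914575 x@-.195 583.8991102561511
rim +x 46 46 yaw -0.4509583781181493 x@-.195 650.1486872118097
marks [[582.0, -328.8], [588.6, -58.4], [663.8, -57.4]]
tray corners bottom [[590.7, -326.4], [592.2, -67.2]]
tray rim top -x corners [[588.6, -320.8], [590.6, -70.9]]
```

View pics/w3c.png

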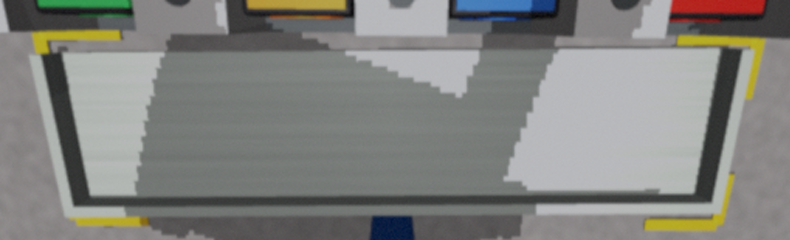

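>>> move_arm(moves=[0,0.05,0,0,0,-0.11,0,0.05,0,0,0,-0.11,0,0,0,0,0,0])

```text
time: 7.0
ee_pos: [0.6618, -0.1978, 0.0292]
orientation: [-179.8, 0.2, 178.3]
contact_force: [2.5, -6.3, 6.2]
finger_gap: 0.145
grasp_force: 60.1
```

>>> move_arm(moves=[0,0,0,0,0,0,0,0,0,0,0,0,0,0,0,0,0,0,0,0,0,0,0,0,0,0,0,0,0,0,0,0,0,0,0,0], gripper=-1)

```text
time: 7.5
ee_pos: [0.6604, -0.1955, 0.0272]
orientation: [180.0, -0.1, 178.3]
contact_force: [0.3, -0.6, -0.4]
finger_gap: 0.972
grasp_force: 0.0
```

```bash
cat > tray.py <<'E'
from h import *
def tray():
    d=snap('wrist'); g=d['frame'].astype(float)
    def edge(cols,r0,r1,sgn,lab,z):
        pts=[]
        for c in cols:
            p=g[r0:r1,c-1:c+2].sum((1,2)); p=np.convolve(p,[1,1,1],'same'); dd=sgn*(p[3:]-p[:-3]); dd=dd[1:-1]
            pts.append((c,r0+1+np.argmax(dd)+1.5))
        w=world(d,np.array(pts),z)
        a,b=np.polyfit(w[:,1],w[:,0],1); r=w[:,0]-a*w[:,1]-b
        k=abs(r)<.002; a,b=np.polyfit(w[k,1],w[k,0],1)
        print(lab,k.sum(),len(k),'yaw',-np.degrees(np.arctan(a)),'x@-.195',(a*-.195+b)*1e3)
    edge(list(range(115,160,3))+list(range(415,525,5)),94,112,1,'tray open',.004)
    edge(list(range(420,520,5))+list(range(170,300,5)),200,216,-1,'rim +x',.016)
    return d
if __name__=='__main__':
    tray(); s=robot.get_state(); print(s['time'],s['ee_pos'],s['orientation'],s['contact_force'],s['finger_gap'])
E
python3 tray.py
```

```text
tray open 33 37 yaw -0.46810452561137994 x@-.195 589.391544768594
rim +x 31 46 yaw -2.9987594400461903 x@-.195 645.4883304044067
7.55 [ 0.66054809 -0.19559605  0.02738582] [ 1.79988773e+02 -3.27154695e-02  1.78339859e+02] [0.41759794 0.11576923 0.17394547] 0.9979425806037393
```

Run:
```python
from h import *
d=np.load('last_wrist.npz'); g=d['frame'].astype(float).sum(2)
def edge(cols,r0,r1,sgn):
    out=[]
    for c in cols:
        p=g[r0:r1,c-1:c+2].mean(1); dd=sgn*np.diff(p); out.append((c,r0+np.argmax(dd)+.5))
    return np.array(out)
e1=edge(range(115,160,5),90,115,1);e2=edge(range(415,525,10),90,115,1)
print(e1.astype(int).tolist(),e2.astype(int).tolist())
e3=edge(list(range(120,290,12))+list(range(360,530,12)),195,222,-1);print(e3.astype(int).tolist())
w=world(d,np.r_[e1,e2],.004); a=np.polyfit(w[:,1],w[:,0],1);print(-np.degrees(np.arctan(a[0])),np.polyval(a,-.195))
# rim sides: horizontal edges at row 150
for r in (130,150,170):
    p=g[r-1:r+2].mean(0); print(r,'L',[(c,int(p[c+1]-p[c-1])) for c in range(85,135) if abs(p[c+1]-p[c-1])>70],'R',[(c,int(p[c+1]-p[c-1])) for c in range(515,565) if abs(p[c+1]-p[c-1])>70])
```

```text
[[115, 95], [120, 95], [125, 95], [130, 109], [135, 109], [140, 109], [145, 109], [150, 109], [155, 109]] [[415, 102], [425, 106], [435, 102], [445, 102], [455, 101], [465, 101], [475, 101], [485, 101], [495, 100], [505, 100], [515, 92]]
[[120, 216], [132, 201], [144, 201], [156, 202], [168, 202], [180, 202], [192, 201], [204, 201], [216, 201], [228, 201], [240, 200], [252, 200], [264, 200], [276, 199], [288, 199], [360, 198], [372, 197], [384, 197], [396, 197], [408, 197], [420, 196], [432, 195], [444, 195], [456, 195], [468, 195], [480, 195], [492, 195], [504, 207], [516, 210], [528, 207]]
-1.0464709284729945 0.5883503108270931
130 L [(85, 83), (86, 74), (92, -154), (93, -281), (94, -223), (95, -74), (105, 84), (106, 240), (107, 265), (108, 133)] R [(525, -135), (526, -277), (527, -246), (528, -83), (538, 187), (539, 298), (540, 188), (547, -113), (548, -70)]
150 L [(90, 102), (91, 81), (97, -192), (98, -293), (99, -187), (110, 150), (111, 286), (112, 213)] R [(519, -98), (520, -151), (521, -121), (522, -136), (523, -160), (524, -88), (534, 118), (535, 275), (536, 248), (537, 102), (543, -92)]
170 L [(95, 105), (96, 76), (101, -74), (102, -226), (103, -288), (104, -147), (114, 84), (115, 239), (116, 266), (117, 133)] R [(516, -118), (517, -161), (518, -111), (519, -130), (520, -146), (531, 207), (532, 304), (533, 177), (539, -89), (540, -89)]
```

Run:
```python
from h import *
d=np.load('last_wrist.npz'); g=d['frame']
print(world(d,[(90.5,150),(543.5,150)],.016)*1e3)
h=cv2.cvtColor(g,cv2.COLOR_RGB2HSV); m=cv2.inRange(h,(22,130,100),(34,255,255)); m[:80]=0;m[230:]=0
n,l,st,c=cv2.connectedComponentsWithStats(m)
for i in range(1,n):
    if st[i,4]>25:
        x,y,w,hh,_=st[i]; print(st[i],np.round(world(d,[(x,y),(x+w,y),(x,y+hh),(x+w,y+hh)],0)[:,:2]*1e3).tolist())
```

```text
[[ 609.34393541 -320.9962674    16.        ]
 [ 616.6293808   -70.09480908   16.        ]]
[228  80  53   1  53] [[575.0, -245.0], [575.0, -215.0], [575.0, -245.0], [576.0, -215.0]]
[500  93  57  41 425] [[586.0, -90.0], [587.0, -58.0], [609.0, -87.0], [610.0, -53.0]]
[ 83  96  57  16 411] [[581.0, -329.0], [582.0, -296.0], [590.0, -331.0], [591.0, -298.0]]
[482 184  57  36 422] [[640.0, -94.0], [641.0, -59.0], [664.0, -91.0], [665.0, -54.0]]
[112 216  48   6 228] [[655.0, -329.0], [656.0, -298.0], [659.0, -330.0], [660.0, -299.0]]
```

>>> move_arm(moves=[0,0,0.5,0,0,0,0,0,1,0,0,0,0,0,1,0,0,0,0,0,1,0,0,0,0,0,1,0,0,0,0,0,1,0,0,0,-0.4,0.4,0.7,0,0,0,-0.8,0.9,0.3,0,0,0.2])

```text
time: 8.22
ee_pos: [0.633, -0.1657, 0.1954]
orientation: [-179.8, 0.4, 179.0]
contact_force: [0.5, 0.4, 2.2]
finger_gap: 1.001
grasp_force: 0.0
```

>>> move_arm(moves=[-0.8,0.9,0,0,0,0.2,-0.8,0.9,0,0,0,0.2,-0.8,0.9,0,0,0,0.2,-0.8,0.9,0,0,0,0.2,-0.8,0.9,0,0,0,0.2,-0.8,0.9,0,0,0,0.2,-0.8,0.9,0,0,0,0.2,-0.8,0.9,0,0,0,0.2])

```text
time: 8.88
ee_pos: [0.4699, 0.0176, 0.1913]
orientation: [-180.0, 0.1, -174.4]
contact_force: [1.1, 0.9, 0.1]
finger_gap: 1.0
grasp_force: 0.0
```

>>> move_arm(moves=[-0.8,0.9,0,0,0,0.2,-0.2,0.4,0,0,0,0.2,0,0,0,0,0,0])

```text
time: 9.13
ee_pos: [0.4451, 0.051, 0.1914]
orientation: [180.0, 0.1, -172.7]
contact_force: [-0.3, -0.2, -0.9]
finger_gap: 1.0
grasp_force: 0.0
```

Run:
```python
from h import *
d=snap('wrist','w4.png'); print(d['origin'],d['attitude'])
s=robot.get_state(); print(s['time'],s['ee_pos'],s['orientation'],s['contact_force'])
```

```text
[0.36506049 0.04244987 0.36354736] [1.61611640e+02 1.43699185e-02 9.73176749e+01]
9.1833 [0.44600337 0.04986453 0.19137103] [-1.79973914e+02  1.27133115e-01 -1.72745885e+02] [-0.08572983 -0.4341121  -0.05530856]
```

View pics/w4.png

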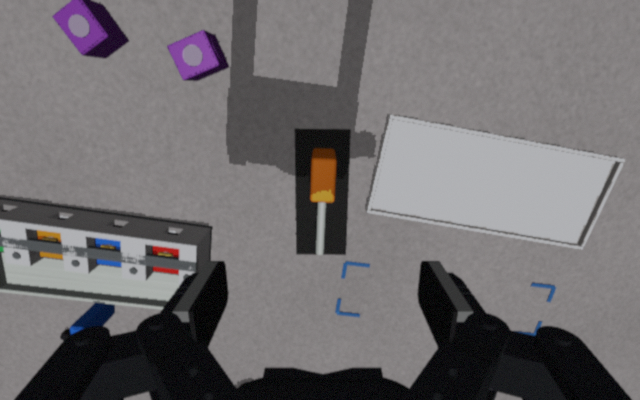

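The handle top is at about (323,176) and the rod runs to its tip at (320,254). The mat covers (295–350, 130–254), and the storage tray's corners are at (389,116), (621,159), (583,247) and (368,212).

Run:
```python
from h import *
d=np.load('last_wrist.npz'); g=d['frame']
def show(n,l,z):
    w=world(d,l,z); print(n,np.round(w[:,:2]*1000,1).tolist())
    for i in range(1,len(w)):
        v=w[i]-w[i-1]; print('   ',round(np.hypot(v[0],v[1])*1e3),round(np.degrees(np.arctan2(v[1],v[0])),1))
show('mat',[(295,130),(350,130),(347,254),(296,254)],.002)
w=world(d,[(295,130),(350,130),(347,254),(296,254)],.002).mean(0);print('mat c',w)
h=cv2.cvtColor(g,cv2.COLOR_RGB2HSV); m=cv2.inRange(h,(5,150,120),(22,255,255)); m[:120]=0;m[215:]=0;m[:,:280]=0;m[:,370:]=0
print(cv2.boundingRect(m)); c=cv2.minAreaRect(cv2.findNonZero(m));print(c)
show('handle box top',cv2.boxPoints(c),.058)
show('handle c',[c[0]],.058)
show('rod tip',[(320.5,254)],.028)
show('rod base',[(322,205)],.028)
show('store',[(389,116),(621,159),(583,247),(368,212)],.012)
print(world(d,[(389,116),(621,159),(583,247),(368,212)],.012).mean(0))
show('blue',[(344,263),(555,286)],0)
show('mag top back',[(212,228)],.052)
```

```text
mat [[412.8, 18.7], [405.2, 77.2], [552.4, 96.3], [560.3, 35.0]]
    59 97.3
    148 7.4
    62 -82.7
mat c [0.48268174 0.0568086  0.002     ]
(310, 159, 26, 44)
((322.5410461425781, 180.2680206298828), (24.019996643066406, 43.20934295654297), 1.9091525077819824)
handle box top [[471.7, 43.6], [429.3, 40.0], [427.2, 62.3], [469.5, 66.8]]
    43 -175.2
    22 95.4
    43 6.1
handle c [[449.0, 53.2]]
rod tip [[542.7, 62.9]]
rod base [[484.5, 57.1]]
store [[385.0, 113.8], [397.5, 368.7], [503.0, 367.2], [491.9, 110.4]]
    255 87.2
    106 -0.8
    257 -92.5
[0.44433374 0.24001144 0.012     ]
blue [[566.2, 94.8], [564.6, 363.5]]
    269 90.3
mag top back [[514.8, -51.7]]
```

>>> move_arm(moves=[0.08,-0.06,-0.8,0,0,-0.17,0,0,-1,0,0,0,0,0,-1,0,0,0,0,0,-1,0,0,0,0,0,-1,0,0,0,0,0,-1,0,0,0,0,0,-1,0,0,0,0,0,0,0,0,0])

```text
time: 9.85
ee_pos: [0.4444, 0.0467, 0.0155]
orientation: [180.0, -0.5, -173.6]
contact_force: [-1.4, 0.6, -0.3]
finger_gap: 1.002
grasp_force: 0.0
```

>>> move_arm(moves=[0,0,0,0,0,0,0,0,0,0,0,0,0,0,0,0,0,0,0,0,0,0,0,0,0,0,0,0,0,0,0,0,0,0,0,0,0,0,0,0,0,0], gripper=1, grip_force=80)

```text
time: 10.43
ee_pos: [0.4493, 0.0479, 0.022]
orientation: [-180.0, 0.2, -173.5]
contact_force: [-0.4, 1.8, 6.0]
finger_gap: 0.259
grasp_force: 55.0
```

Run:
```python
from h import *
s=robot.get_state(); print(s['time'],s['ee_pos'],s['orientation'],s['contact_force'])
d=snap('top')
g=d['frame']
h=cv2.cvtColor(g,cv2.COLOR_RGB2HSV); m=cv2.inRange(h,(135,60,60),(160,255,255))
n,l,st,c=cv2.connectedComponentsWithStats(m)
for i in range(1,n):
    if st[i,4]>20: print('purple',world(d,[c[i]],.03))
d0=np.load('last_wrist.npz')
```

```text
10.4333 [0.44933363 0.04785463 0.02195383] [-179.98973564    0.18073284 -173.5373449 ] [-0.42489238  1.81287994  5.99177076]
purple [[ 0.35297414 -0.08086325  0.03      ]]
purple [[ 0.34205837 -0.1799626   0.03      ]]
```

>>> move_arm(moves=[0,0,0.5,0,0,0,0,0,1,0,0,0,0,0,0.5,0,0,0,-0.125,-0.76,0,0,0,-0.245,-0.125,-0.76,0,0,0,-0.245,-0.125,-0.76,0,0,0,-0.245,-0.125,-0.76,0,0,0,-0.245,-0.125,-0.76,0,0,0,-0.245])

```text
time: 11.15
ee_pos: [0.4319, -0.048, 0.0705]
orientation: [-180.0, 0.0, -178.5]
contact_force: [-0.1, -0.2, -1.9]
finger_gap: 0.249
grasp_force: 81.5
```

>>> move_arm(moves=[-0.125,-0.76,0,0,0,-0.245,-0.125,-0.76,0,0,0,-0.245,-0.125,-0.76,0,0,0,-0.245,0,0,-0.7,0,0,0,0,0,-0.8,0,0,0,0,0,-0.4,0,0,0,0,0,0,0,0,0,0,0,0,0,0,0])

```text
time: 11.82
ee_pos: [0.4224, -0.104, 0.0226]
orientation: [180.0, -0.1, 178.6]
contact_force: [0.0, 0.0, -1.9]
finger_gap: 0.249
grasp_force: 81.5
```

Run:
```python
from h import *
d=snap('wrist'); print(d['origin'],d['attitude'])
s=robot.get_state(); print(s['time'],s['ee_pos'],s['orientation'],s['contact_force'],s['grasp_force'],s['finger_gap'])
c=d['frame'][60:330,90:490,::-1]
cv2.imwrite('pics/w5.png',cv2.resize(c,None,fx=2,fy=2,interpolation=cv2.INTER_CUBIC))
```

```text
[ 0.34218204 -0.10029106  0.19499756] [1.61782100e+02 2.04608658e-02 8.86294493e+01]
11.8667 [ 0.42291241 -0.10412421  0.02317853] [-1.79998886e+02 -2.76000912e-03  1.78642943e+02] [-0.70253488 -0.84887625 -2.4251935 ] 81.53213846089784 0.24455929777399305
```

View pics/w5.png

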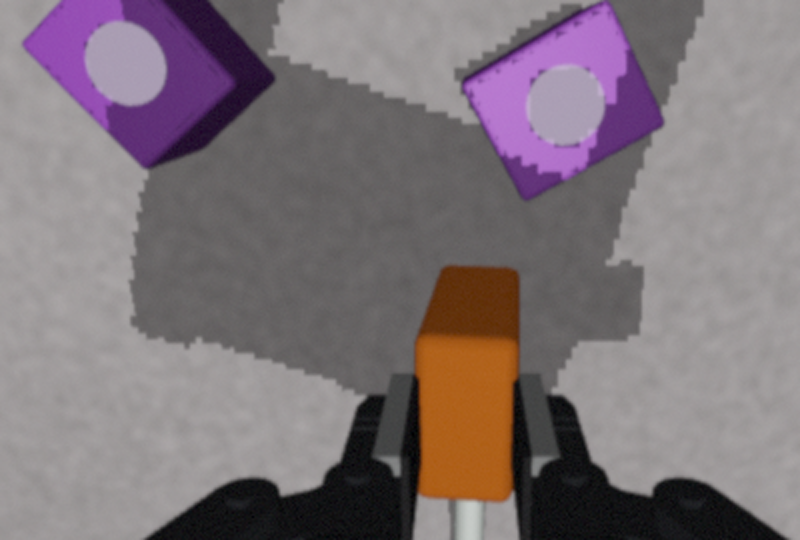

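The crop shows the handle held square, with the two purple look-alikes well clear of it. The rod's tip is out of view, so I'll check the alignment in the top camera.

Run:
```python
from h import *
d=snap('top'); g=d['frame']; h=cv2.cvtColor(g,cv2.COLOR_RGB2HSV)
for n,lo,hi in (('red',(0,120,80),(6,255,255)),('blue',(100,120,80),(115,255,255)),('or',(12,120,80),(22,255,255)),('green',(50,120,60),(75,255,255))):
    m=cv2.inRange(h,lo,hi); m[:180]=0; m[212:]=0; m[:,:286]=0; m[:,372:]=0
    p=cv2.findNonZero(m); c=p.reshape(-1,2).mean(0); print(n,len(p),c,world(d,[c],.042)*1e3)
g2=g.astype(int).sum(2)
sh=pix(d,[[.44,-.104,.026],[.515,-.105,.026],[.536,-.1067,.026]]); print(sh)
for r in range(204,226): print(r,g2[r,290:318].tolist())
```

```text
red 46 [300.08695652 193.63043478] [[ 562.13729191 -105.25031352   42.        ]]
blue 41 [318.87804878 194.29268293] [[ 561.77137044 -165.66452376   42.        ]]
or 32 [337.78125 194.90625] [[ 561.57482155 -226.48192552   42.        ]]
green 25 [356.2  196.16] [[ 559.24139444 -285.82167679   42.        ]]
[[298.54177421 231.9780361 ]
 [299.72845028 208.84442618]
 [300.49463079 202.4537602 ]]
204 [255, 233, 209, 204, 206, 224, 242, 252, 264, 268, 268, 272, 269, 252, 243, 241, 242, 241, 240, 242, 238, 238, 237, 231, 210, 214, 231, 253]
205 [294, 280, 260, 245, 258, 280, 306, 319, 327, 335, 336, 341, 344, 341, 338, 337, 336, 334, 335, 332, 329, 329, 329, 322, 285, 265, 261, 268]
206 [331, 316, 305, 292, 282, 293, 304, 317, 336, 354, 368, 383, 392, 392, 391, 390, 390, 388, 387, 383, 381, 383, 387, 379, 363, 348, 344, 341]
207 [357, 343, 340, 325, 311, 302, 296, 293, 302, 322, 349, 369, 382, 391, 398, 401, 400, 399, 398, 398, 398, 398, 399, 401, 396, 395, 386, 387]
208 [380, 374, 361, 351, 344, 328, 318, 303, 295, 293, 307, 322, 331, 349, 373, 388, 397, 396, 398, 400, 403, 401, 404, 404,
[... 1785 characters left out ...]
 512, 510, 505, 499, 498, 493, 489, 484, 481, 478, 475, 469, 467, 461, 460, 428, 360, 315, 367, 426, 438, 403, 345, 358]
222 [540, 537, 533, 529, 524, 520, 517, 512, 507, 502, 499, 492, 490, 487, 481, 480, 478, 471, 461, 417, 342, 339, 406, 448, 440, 391, 349, 389]
223 [546, 543, 540, 538, 538, 530, 527, 524, 519, 512, 506, 506, 501, 497, 493, 489, 484, 479, 459, 396, 340, 380, 443, 463, 433, 374, 369, 418]
224 [549, 547, 546, 544, 540, 541, 535, 530, 526, 521, 519, 516, 510, 507, 501, 498, 494, 482, 440, 371, 354, 423, 465, 460, 410, 366, 398, 446]
225 [550, 549, 550, 547, 545, 547, 544, 538, 537, 537, 532, 525, 522, 516, 511, 510, 501, 478, 414, 347, 385, 448, 473, 445, 386, 384, 434, 465]
```

>>> move_arm(moves=[0,0.03,0,0,0,0,0.4,-0.01,0,0,0,0,0.3,-0.01,0,0,0,0,0.2,0,0,0,0,0])

```text
time: 12.25
ee_pos: [0.4466, -0.1042, 0.0234]
orientation: [-180.0, 0.1, 178.6]
contact_force: [-0.0, -0.4, -2.5]
finger_gap: 0.25
grasp_force: 81.5
```

>>> move_arm(moves=[0.2,-0.01,0,0,0,0,0.2,0,0,0,0,0])

```text
time: 12.42
ee_pos: [0.453, -0.104, 0.022]
orientation: [180.0, -0.3, 178.6]
contact_force: [-15.4, -0.6, 4.4]
finger_gap: 0.245
grasp_force: 82.3
```

>>> move_arm(moves=[0.2,0,0,0,0,0,0.2,-0.01,0,0,0,0,0.2,0,0,0,0,0])

```text
time: 12.67
ee_pos: [0.4668, -0.1041, 0.0214]
orientation: [179.9, -0.5, 178.6]
contact_force: [-15.2, -0.3, 5.8]
finger_gap: 0.245
grasp_force: 82.5
```

Run:
```python
from h import *
s=robot.get_state(); print(s['time'],s['ee_pos'],s['contact_force'],s['torque'])
d=snap('scene'); g=d['frame']; h=cv2.cvtColor(g,cv2.COLOR_RGB2HSV)
for lo,hi in (((0,120,80),(6,255,255)),((100,120,80),(118,255,255))):
    m=cv2.inRange(h,lo,hi); m[:180]=0; m[260:]=0; m[:,:270]=0; m[:,385:]=0
    n,l,st,c=cv2.connectedComponentsWithStats(m)
    for i in range(1,n):
        if st[i,4]>15: print(st[i],c[i],world(d,[c[i]],.042)*1e3)
```

```text
12.6667 [ 0.466814   -0.10410548  0.02135834] [-15.2409554   -0.27622492   5.78642466] [-0.03920095  2.33327665 -0.01797716]
[355 206  12  11  78] [360.53846154 211.5       ] [[ 578.82880527 -103.43829258   42.        ]]
[357 219   8   6  41] [360.56097561 221.51219512] [[ 614.17486878 -104.72607759   42.        ]]
[330 206  13   5  51] [336.         208.45098039] [[ 568.50131382 -164.13481151   42.        ]]
[332 213   8   7  43] [335.72093023 215.90697674] [[ 595.34974259 -164.81295862   42.        ]]
[319 227   7  23 129] [322.13953488 237.86821705] [[ 669.83709566 -196.48178378   42.        ]]
```

>>> move_arm(moves=[0.25,0,0,0,0,0,0.25,-0.02,0,0,0,0,0.25,0,0,0,0,0,0.25,-0.02,0,0,0,0,0.25,0,0,0,0,0,0.25,0,0,0,0,0,0,0,0,0,0,0])

```text
time: 13.3
ee_pos: [0.5093, -0.1056, 0.023]
orientation: [-180.0, 0.1, 178.6]
contact_force: [-0.6, 0.3, -2.4]
finger_gap: 0.246
grasp_force: 81.5
```

Run:
```python
from h import *
s=robot.get_state(); print(s['time'],s['ee_pos'],s['contact_force'],s['torque'])
d=snap('scene','s2.png'); g=d['frame']; h=cv2.cvtColor(g,cv2.COLOR_RGB2HSV)
for lo,hi in (((0,120,80),(6,255,255)),((100,120,80),(118,255,255))):
    m=cv2.inRange(h,lo,hi); m[:180]=0; m[260:]=0; m[:,:270]=0; m[:,385:]=0
    n,l,st,c=cv2.connectedComponentsWithStats(m)
    for i in range(1,n):
        if st[i,4]>15: print(st[i],c[i],world(d,[c[i]],.040)*1e3)
```

```text
13.3 [ 0.50930713 -0.10564476  0.02303571] [-0.56773597  0.27230493 -2.3823517 ] [-0.10436521  0.07638717 -0.0230026 ]
[355 218  14  12 113] [361.28318584 223.44247788] [[ 618.76482727 -103.06729656   40.        ]]
[330 206  13   5  51] [336.         208.45098039] [[ 566.34913736 -164.11334232   40.        ]]
[332 213   8   7  43] [335.72093023 215.90697674] [[ 593.2642001  -164.79317249   40.        ]]
[319 227   7  23 128] [322.1640625 237.8515625] [[ 667.88200365 -196.48432808   40.        ]]
```

>>> move_arm(moves=[-0.5,0.01,0,0,0,0,-1,0.03,0,0,0,0,-1,0.02,0,0,0,0,-1,0.02,0,0,0,0,-0.02,-0.6,0,0,0,0,-0.02,-0.6,0,0,0,0,-0.02,-0.6,0,0,0,0,0,-0.6,0,0,0,0])

```text
time: 14.02
ee_pos: [0.4186, -0.1642, 0.023]
orientation: [-180.0, 0.0, 178.6]
contact_force: [0.9, 0.4, -1.3]
finger_gap: 0.245
grasp_force: 81.5
```

>>> move_arm(moves=[0,0,0,0,0,0,0.4,-0.01,0,0,0,0,0.4,-0.01,0,0,0,0,0.3,-0.01,0,0,0,0,0.2,0,0,0,0,0,0.1,0,0,0,0,0])

```text
time: 14.52
ee_pos: [0.4513, -0.1636, 0.0217]
orientation: [180.0, -0.4, 178.6]
contact_force: [-16.0, -1.1, 3.8]
finger_gap: 0.244
grasp_force: 82.4
```

>>> move_arm(moves=[0.2,0,0,0,0,0,0.25,-0.01,0,0,0,0,0.25,0,0,0,0,0,0.25,-0.02,0,0,0,0,0.25,0,0,0,0,0,0.25,-0.02,0,0,0,0,0.25,0,0,0,0,0,0.25,0,0,0,0,0])

```text
time: 15.18
ee_pos: [0.5033, -0.1654, 0.0228]
orientation: [-180.0, 0.0, 178.6]
contact_force: [-1.3, 0.5, -1.4]
finger_gap: 0.247
grasp_force: 81.5
```

>>> move_arm(moves=[0.15,0,0,0,0,0,0,0,0,0,0,0])

```text
time: 15.35
ee_pos: [0.5073, -0.1655, 0.0229]
orientation: [-180.0, 0.0, 178.6]
contact_force: [-1.5, -0.1, -1.5]
finger_gap: 0.251
grasp_force: 81.5
```

>>> move_arm(moves=[-0.5,0.01,0,0,0,0,-1,0.03,0,0,0,0,-1,0.02,0,0,0,0,-1,0.02,0,0,0,0,-0.02,-0.6,0,0,0,0,-0.02,-0.6,0,0,0,0,-0.02,-0.6,0,0,0,0,0,-0.6,0,0,0,0])

```text
time: 16.02
ee_pos: [0.4172, -0.2242, 0.023]
orientation: [-180.0, 0.0, 178.6]
contact_force: [-0.6, -0.5, -2.6]
finger_gap: 0.245
grasp_force: 81.5
```

>>> move_arm(moves=[0,0,0,0,0,0,0.4,-0.01,0,0,0,0,0.4,-0.01,0,0,0,0,0.3,-0.01,0,0,0,0,0.2,0,0,0,0,0,0.1,0,0,0,0,0])

```text
time: 16.52
ee_pos: [0.4507, -0.2233, 0.0218]
orientation: [179.9, -0.3, 178.7]
contact_force: [-14.2, -1.2, 3.4]
finger_gap: 0.249
grasp_force: 82.4
```

```bash
cat > sc.py <<'E'
from h import *
s=robot.get_state(); print(s['time'],s['ee_pos'],s['contact_force'],s['grasp_force'])
d=snap('scene','s3.png'); g=d['frame']; h=cv2.cvtColor(g,cv2.COLOR_RGB2HSV)
for n0,lo,hi in (('red',(0,120,80),(6,255,255)),('blue',(100,120,80),(118,255,255)),('or',(10,120,80),(22,255,255)),('gr',(50,100,50),(75,255,255))):
    m=cv2.inRange(h,lo,hi); m[:190]=0; m[260:]=0; m[:,:270]=0; m[:,385:]=0
    n,l,st,c=cv2.connectedComponentsWithStats(m)
    for i in range(1,n):
        if st[i,4]>15: print(n0,st[i,4],world(d,[c[i]],.040)[0]*1e3)
E
python3 sc.py
```

```text
16.5167 [ 0.4506665  -0.22326853  0.02176982] [-14.18645995  -1.20560277   3.42314266] 82.35726996150333
red 97 [ 615.8363505  -103.73660603   40.        ]
red 42 [ 652.81890564 -103.27067006   40.        ]
blue 107 [ 614.19459049 -164.08072453   40.        ]
blue 128 [ 667.83165792 -196.48542403   40.        ]
blue 42 [ 650.30551754 -162.57406138   40.        ]
or 17 [ 502.7816867  -212.28266033   40.        ]
or 61 [ 567.36237612 -224.00170295   40.        ]
or 50 [ 596.45694013 -223.18558578   40.        ]
gr 45 [ 564.14361327 -285.07657667   40.        ]
gr 52 [ 591.17490226 -282.2344789    40.        ]
```

>>> move_arm(moves=[0.2,0,0,0,0,0,0.25,-0.01,0,0,0,0,0.25,0,0,0,0,0,0.25,-0.02,0,0,0,0,0.25,0,0,0,0,0,0.25,-0.02,0,0,0,0,0.25,0,0,0,0,0,0.25,0,0,0,0,0])

```text
time: 17.23
ee_pos: [0.5021, -0.2253, 0.0227]
orientation: [-180.0, 0.0, 178.6]
contact_force: [-0.5, 1.1, -1.9]
finger_gap: 0.245
grasp_force: 81.5
```

>>> move_arm(moves=[0.15,0,0,0,0,0,0,0,0,0,0,0])

```text
time: 17.4
ee_pos: [0.5059, -0.2255, 0.0229]
orientation: [-180.0, 0.0, 178.6]
contact_force: [-1.2, 0.0, -1.9]
finger_gap: 0.251
grasp_force: 81.5
```

>>> move_arm(moves=[-0.5,0.01,0,0,0,0,-1,0.03,0,0,0,0,-1,0.02,0,0,0,0,-1,0.02,0,0,0,0,-0.02,-0.6,0,0,0,0,-0.02,-0.6,0,0,0,0,-0.02,-0.6,0,0,0,0,0,-0.6,0,0,0,0])

```text
time: 18.07
ee_pos: [0.4159, -0.2847, 0.0231]
orientation: [-180.0, 0.0, 178.6]
contact_force: [-0.2, -0.5, -1.8]
finger_gap: 0.244
grasp_force: 81.5
```

>>> move_arm(moves=[0,0,0,0,0,0,0.4,-0.01,0,0,0,0,0.4,-0.01,0,0,0,0,0.3,-0.01,0,0,0,0,0.2,0,0,0,0,0,0.1,0,0,0,0,0])

```text
time: 18.57
ee_pos: [0.4494, -0.2834, 0.0218]
orientation: [179.9, -0.3, 178.7]
contact_force: [-14.4, -0.7, 3.4]
finger_gap: 0.246
grasp_force: 82.3
```

```bash
python3 sc.py
```

```text
18.5667 [ 0.44936501 -0.28342891  0.02181388] [-14.38631029  -0.7014165    3.36291808] 82.31023489264771
red 96 [ 615.82350278 -103.88816965   40.        ]
red 40 [ 653.0779162  -103.07324458   40.        ]
blue 106 [ 614.35211528 -163.94331384   40.        ]
blue 133 [ 667.36912099 -196.66850841   40.        ]
blue 43 [ 650.18584779 -162.7745239    40.        ]
or 16 [ 502.14685441 -270.65161463   40.        ]
or 108 [ 611.75986015 -224.23732495   40.        ]
or 58 [ 649.11829203 -222.19472402   40.        ]
gr 49 [ 567.17027511 -285.30489389   40.        ]
gr 51 [ 594.72729936 -282.20668009   40.        ]
```

>>> move_arm(moves=[0.2,0,0,0,0,0,0.25,-0.01,0,0,0,0,0.25,0,0,0,0,0,0.25,-0.02,0,0,0,0,0.25,0,0,0,0,0,0.25,-0.02,0,0,0,0,0.25,0,0,0,0,0,0.25,0,0,0,0,0])

```text
time: 19.28
ee_pos: [0.5006, -0.2853, 0.0227]
orientation: [-180.0, 0.0, 178.6]
contact_force: [-0.1, -0.0, -1.9]
finger_gap: 0.249
grasp_force: 81.5
```

>>> move_arm(moves=[0.15,0,0,0,0,0,0,0,0,0,0,0])

```text
time: 19.45
ee_pos: [0.5044, -0.2854, 0.0228]
orientation: [-180.0, 0.0, 178.7]
contact_force: [0.1, 0.4, -1.8]
finger_gap: 0.243
grasp_force: 81.5
```

>>> move_arm(moves=[-0.5,0.01,0,0,0,0,-1,0.03,0,0,0,0,-1,0.02,0,0,0,0,-1,0.02,0,0,0,0,0,0,0.5,0,0,0,0,0,1,0,0,0,0,0,0.5,0,0,0,0,0,0,0,0,0])

```text
time: 20.12
ee_pos: [0.4182, -0.2856, 0.0768]
orientation: [-179.7, 0.3, 178.6]
contact_force: [-0.1, -0.8, -1.5]
finger_gap: 0.245
grasp_force: 81.6
```

```bash
python3 sc.py
```

```text
20.1167 [ 0.41820202 -0.28564543  0.07675596] [-0.11103377 -0.78865036 -1.45359409] 81.60051435726928
red 101 [ 616.19843026 -103.67489118   40.        ]
red 42 [ 652.81890564 -103.27067006   40.        ]
blue 108 [ 614.35666355 -163.96871444   40.        ]
blue 133 [ 667.46747666 -196.7720585    40.        ]
blue 42 [ 650.30551754 -162.57406138   40.        ]
or 107 [ 611.92239639 -224.36169551   40.        ]
or 58 [ 649.11829203 -222.19472402   40.        ]
gr 94 [ 611.93918394 -283.27946602   40.        ]
gr 56 [ 647.04385656 -280.94490399   40.        ]
```

>>> move_arm(moves=[0.08,0.6,0,0,0,0.12,0.08,0.85,0,0,0,0.12,0.08,0.85,0,0,0,0.12,0.08,0.85,0,0,0,0.12,0.08,0.85,0,0,0,0.12,0.08,0.85,0,0,0,0.12,0.08,0.85,0,0,0,0.12,0.08,0.85,0,0,0,0.12])

```text
time: 20.83
ee_pos: [0.4313, -0.1184, 0.0713]
orientation: [180.0, -0.1, -177.5]
contact_force: [0.3, -0.5, -1.3]
finger_gap: 0.246
grasp_force: 81.5
```

>>> move_arm(moves=[0.08,0.85,0,0,0,0.12,0.08,0.85,0,0,0,0.12,0.08,0.85,0,0,0,0.12,0.08,0.85,0,0,0,0.12,0.08,0.85,0,0,0,0.12,0.08,0.85,0,0,0,0.12,0.08,0.85,0,0,0,0.12,0.08,0.8,0,0,0,0.12])

```text
time: 21.5
ee_pos: [0.4471, 0.0503, 0.0713]
orientation: [180.0, -0.1, -173.7]
contact_force: [0.1, -0.3, -2.8]
finger_gap: 0.247
grasp_force: 81.5
```

>>> move_arm(moves=[0,0,-0.6,0,0,0,0,0,0,0,0,0])

```text
time: 21.67
ee_pos: [0.4457, 0.0502, 0.0544]
orientation: [180.0, -0.3, -173.6]
contact_force: [-0.5, 0.0, -2.0]
finger_gap: 0.246
grasp_force: 81.5
```

Run:
```python
from h import *
s=robot.get_state(); print(s['ee_pos'],s['orientation'],s['contact_force'],s['grasp_force'])
for n in('top','scene'):
  d=snap(n)
  h=cv2.cvtColor(d['frame'],cv2.COLOR_RGB2HSV); m=cv2.inRange(h,(8,150,120),(24,255,255))
  n_,l,st,c=cv2.connectedComponentsWithStats(m)
  for i in range(1,n_):
    if st[i,4]>25: print(n,st[i],c[i],world(d,[c[i]],.098)*1e3)
```

```text
[0.4456697  0.05016088 0.05441791] [ 179.96735286   -0.25208463 -173.55998337] [-0.49797407  0.04707594 -1.95784598] 81.5323986945441
scene [415 158   9  12  77] [419.18181818 164.23376623] [[458.80704785  49.43370161  98.        ]]
scene [306 216  12  11  86] [311.62790698 221.53488372] [[ 672.74085832 -219.6203946    98.        ]]
scene [308 229   8   6  39] [311.51282051 231.82051282] [[ 705.03785006 -218.64024391   98.        ]]
```

>>> move_arm(moves=[0.1,-0.09,-0.5,0,0,0,0,0,-0.5,0,0,0,0,0,-0.2,0,0,0,0,0,0,0,0,0,0,0,0,0,0,0])

```text
time: 22.18
ee_pos: [0.4501, 0.0463, 0.0278]
orientation: [180.0, -0.0, -173.8]
contact_force: [-0.7, 0.1, -2.1]
finger_gap: 0.248
grasp_force: 81.5
```

>>> move_arm(moves=[0,0,-0.08,0,0,0,0,0,0,0,0,0,0,0,0,0,0,0])

```text
time: 22.43
ee_pos: [0.4507, 0.0467, 0.0262]
orientation: [-180.0, 0.0, -173.7]
contact_force: [0.5, 0.0, -1.8]
finger_gap: 0.25
grasp_force: 81.5
```

>>> move_arm(moves=[-0.04,0.04,-0.08,0,0,0,0,0,-0.08,0,0,0.04,0,0,0,0,0,0,0,0,0,0,0,0])

```text
time: 22.77
ee_pos: [0.4496, 0.0479, 0.0221]
orientation: [180.0, 0.0, -173.5]
contact_force: [-1.6, 0.1, 3.6]
finger_gap: 0.246
grasp_force: 82.3
```

Run:
```python
from h import *
s=robot.get_state(); print(s['ee_pos'],s['orientation'],s['contact_force'],s['grasp_force'])
```

```text
[0.44957893 0.04787452 0.02211368] [ 1.79996304e+02  3.59795061e-02 -1.73529089e+02] [-1.58039468  0.08976208  3.58427375] 82.27542369801085
```

>>> move_arm(moves=[0,0,0,0,0,0,0,0,0,0,0,0,0,0,0,0,0,0,0,0,0,0,0,0,0,0,0,0,0,0,0,0,0,0,0,0], gripper=-1)

```text
time: 23.27
ee_pos: [0.4493, 0.0477, 0.0217]
orientation: [-180.0, -0.0, -173.5]
contact_force: [0.2, -0.1, 0.1]
finger_gap: 0.998
grasp_force: 0.0
```

>>> move_arm(moves=[0,0,0.5,0,0,0,0,0,1,0,0,0,0,0,1,0,0,0,0,0,1,0,0,0,0,0,1,0,0,0,0,0,1,0,0,0,0,0,1.0,0,0,0,0,0,0.3,0,0,0])

```text
time: 23.93
ee_pos: [0.4513, 0.0477, 0.1961]
orientation: [-180.0, 0.3, -173.5]
contact_force: [-0.6, -0.6, 0.4]
finger_gap: 1.001
grasp_force: 0.0
```

```bash
python3 - <<'E'
from h import *
s=robot.get_state(); print(s['ee_pos'],s['orientation'],s['contact_force'])
d=snap('wrist'); g=d['frame']
h=cv2.cvtColor(g,cv2.COLOR_RGB2HSV); m=cv2.inRange(h,(5,150,120),(22,255,255)); m[:120]=0;m[215:]=0;m[:,:280]=0;m[:,370:]=0
c=cv2.minAreaRect(cv2.findNonZero(m));print(c,world(d,[c[0]],.058)*1e3)
b=cv2.inRange(h,(0,0,0),(180,255,45)); print('mat',cv2.boundingRect(b[:262,280:370]))
old=cv2.imread('pics/w4.png')[:,:,::-1]; cv2.imwrite('pics/cmp.png',np.hstack([old[90:300,220:420],g[90:300,220:420]])[:,:,::-1])
d=snap('top'); g=d['frame']; h=cv2.cvtColor(g,cv2.COLOR_RGB2HSV)
m=cv2.inRange(h,(100,150,80),(118,255,255)); m[195:]=0; m[140:]*=1
n_,l,st,c=cv2.connectedComponentsWithStats(m)
for i in range(1,n_):
    if st[i,4]>6: print('top blue',st[i],c[i],world(d,[c[i]],.05)*1e3)
E
python3 sc.py
```

```text
[0.45128621 0.0476952  0.19612761] [-179.95841183    0.34438393 -173.54794641] [-0.57070998 -0.5723404   0.35234122]
((327.0531921386719, 172.58482360839844), (23.185501098632812, 43.372161865234375), 1.5911403894424438) [[448.93839983  53.25426322  58.        ]]
mat (19, 123, 55, 124)
top blue [329 160   3   8  22] [330.         163.81818182] [[ 661.43487955 -198.68041468   50.        ]]
top blue [317 180   7   4  20] [320.15 181.85] [[ 600.99219496 -168.60699474   50.        ]]
24.0333 [0.45064476 0.0476702  0.19352594] [-0.14434649 -1.01829818 -0.74769268] 0.0
red 101 [ 616.19843026 -103.67489118   40.        ]
red 42 [ 652.81890564 -103.27067006   40.        ]
blue 106 [ 614.35211528 -163.94331384   40.        ]
blue 133 [ 667.44462975 -196.8782645    40.        ]
blue 42 [ 650.30551754 -162.57406138   40.        ]
or 108 [ 611.75986015 -224.23732495   40.        ]
or 58 [ 649.11829203 -222.19472402   40.        ]
gr 94 [ 611.93918394 -283.27946602   40.        ]
gr 55 [ 647.23175063 -280.80753252   40.        ]
```

View pics/cmp.png

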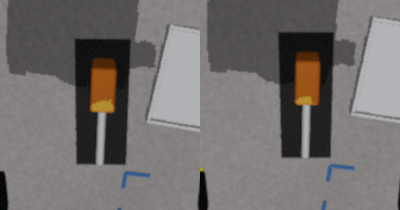

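The tool stands exactly where it started (compared side by side, same measured pose), and all four cubes are on the tray. Next I grip the fin.

>>> move_arm(moves=[0.7,-0.8,0,0,0,-0.15,0.7,-0.82,0,0,0,-0.15,0.7,-0.82,0,0,0,-0.15,0.7,-0.82,0,0,0,-0.15,0.7,-0.82,0,0,0,-0.15,0.7,-0.82,0,0,0,-0.15,0.7,-0.82,0,0,0,-0.15,0.7,-0.82,0,0,0,-0.15])

```text
time: 24.75
ee_pos: [0.5886, -0.1166, 0.1884]
orientation: [179.9, -0.2, -178.4]
contact_force: [0.1, -0.5, -0.1]
finger_gap: 1.003
grasp_force: 0.0
```

>>> move_arm(moves=[0.7,-0.82,0,0,0,-0.15,0.7,-0.82,0,0,0,-0.15,0.7,-0.82,0,0,0,-0.15,0.7,-0.8,0,0,0,-0.15,0,0,0,0,0,0])

```text
time: 25.17
ee_pos: [0.6592, -0.2006, 0.1865]
orientation: [180.0, -0.3, 179.1]
contact_force: [1.2, 0.2, -0.6]
finger_gap: 1.001
grasp_force: 0.0
```

Run:
```python
from h import *
s=robot.get_state(); print(s['ee_pos'],s['orientation'])
d=snap('wrist','w6.png'); g=d['frame']
h=cv2.cvtColor(g,cv2.COLOR_RGB2HSV); m=cv2.inRange(h,(105,150,30),(125,255,255)); 
n_,l,st,c=cv2.connectedComponentsWithStats(m)
for i in range(1,n_):
    if st[i,4]>40: print('blue',st[i],c[i],world(d,[c[i]],.05)*1e3)
g2=g.astype(float).sum(2)
# +x rim outer edge
P=pix(d,[[.654,-.31,.016],[.654,-.08,.016]]); print(P)
pts=[]
for y in list(np.arange(-.31,-.23,.006))+list(np.arange(-.17,-.08,.006)):
    u,v=pix(d,[[.655,y,.016]])[0]; u=int(round(u)); v=int(v)
    p=g2[v-12:v+13,u-1:u+2].mean(1); k=np.argmax(-np.diff(p)); pts.append((u,v-12+k+.5))
w=world(d,pts,.016); a=np.polyfit(w[:,1],w[:,0],1); k=abs(w[:,0]-np.polyval(a,w[:,1]))<.003; a=np.polyfit(w[k,1],w[k,0],1); print(k.sum(),len(k),'yaw',-np.degrees(np.arctan(a[0])),np.polyval(a,-.2),[int(p[1]) for p in pts])
```

```text
[ 0.65920191 -0.20055157  0.18647828] [179.96153494  -0.2874783  179.06770413]
blue [608  67  32  24 145] [619.6137931   73.82758621] [[571.37579521  61.30077254  50.        ]]
blue [344 109  32  40 799] [359.53066333 128.26908636] [[ 614.38272885 -164.28509585   50.        ]]
blue [596 122  29  22 135] [604.87407407 137.07407407] [[626.08665603  61.88557818  50.        ]]
blue [318 161  16  34 508] [325.45866142 177.40354331] [[ 660.1918534  -196.05719671   50.        ]]
[[216.59977392 165.24005094]
 [436.00083214 161.7053494 ]]
28 30 yaw -0.04324656445799391 0.6428266719911677 [154, 154, 154, 154, 154, 154, 154, 153, 153, 153, 153, 153, 153, 153, 153, 152, 152, 152, 152, 151, 151, 151, 151, 151, 158, 158, 151, 151, 151, 151]
```

>>> move_arm(moves=[0.1,0.02,-0.6,0,0,0.08,0,0,-1,0,0,0,0,0,-1,0,0,0,0,0,-1,0,0,0,0,0,-1,0,0,0,0,0,-1,0,0,0,0,0,-0.8,0,0,0,0,0,0,0,0,0])

```text
time: 25.88
ee_pos: [0.6563, -0.1936, 0.0236]
orientation: [179.8, -0.6, 179.7]
contact_force: [-1.0, 0.4, -0.8]
finger_gap: 0.999
grasp_force: 0.0
```

>>> move_arm(moves=[0,0,0,0,0,0,0,0,0,0,0,0,0,0,0,0,0,0,0,0,0,0,0,0,0,0,0,0,0,0,0,0,0,0,0,0,0,0,0,0,0,0,0,0,0,0,0,0], gripper=1, grip_force=80)

```text
time: 26.55
ee_pos: [0.6619, -0.1969, 0.032]
orientation: [-180.0, 0.0, 179.6]
contact_force: [-0.6, -0.3, -0.2]
finger_gap: 0.001
grasp_force: 0.0
```

Run:
```python
from h import *
s=robot.get_state(); print(s['ee_pos'],s['finger_gap'])
d=snap('wrist'); g=d['frame']; a=cv2.resize(g,(400,250))
d=snap('scene'); b=d['frame'][150:300,230:470]; b=cv2.resize(b,(400,250))
cv2.imwrite('pics/w7.png',np.vstack([a,b])[:,:,::-1])
```

```text
[ 0.66190245 -0.19688486  0.0319841 ] 0.0009150545188431529
```

View pics/w7.png

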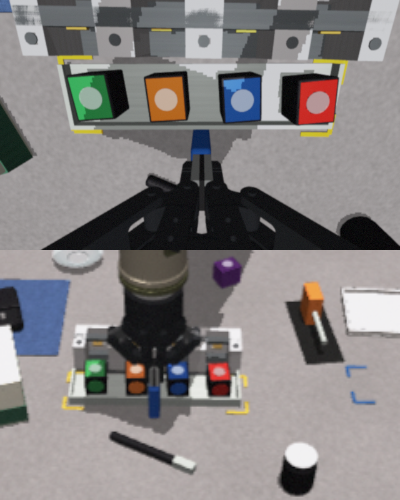

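Run:
```python
from h import *
g3=cv2.imread('pics/w3.png')[:,:,::-1]; d=np.load('last_wrist.npz'); g7=d['frame']; print(d['origin'],d['attitude'])
for n,g in (('w3',g3),('w7',g7)):
    h=cv2.cvtColor(np.ascontiguousarray(g),cv2.COLOR_RGB2HSV); m=cv2.inRange(h,(105,120,20),(125,255,255)); m[:195]=0
    print(n,cv2.boundingRect(m))
    for r in range(200,320,8):
        c=np.flatnonzero(m[r,280:370]); print(r,(c.min()+280,c.max()+280) if len(c) else None, g[r,300:350:6].sum(1).tolist())
    s=g.astype(int).sum(2); print([ (c,[int(x) for x in s[196:222:2,c]]) for c in (180,260,450)])
```

```text
[ 0.58142216 -0.19443361  0.2041986 ] [1.61699984e+02 4.75752376e-02 8.95625603e+01]
w3 (118, 210, 421, 190)
200 None [177, 181, 185, 186, 187, 182, 186, 187, 184]
208 None [324, 330, 302, 308, 309, 308, 326, 325, 326]
216 (np.int64(310), np.int64(335)) [266, 256, 100, 102, 112, 95, 181, 270, 259]
224 (np.int64(309), np.int64(336)) [260, 260, 101, 110, 104, 104, 119, 257, 254]
232 (np.int64(308), np.int64(337)) [256, 247, 102, 96, 111, 104, 95, 262, 267]
240 (np.int64(307), np.int64(338)) [246, 201, 138, 134, 134, 140, 112, 258, 260]
248 (np.int64(309), np.int64(336)) [177, 86, 216, 210, 210, 204, 92, 174, 174]
256 (np.int64(309), np.int64(336)) [177, 41, 197, 205, 202, 211, 104, 171, 169]
264 (np.int64(309), np.int64(336)) [169, 26, 201, 199, 200, 204, 76, 157, 168]
272 (np.int64(309), np.int64(336)) [175, 30, 200, 207, 203, 207, 74, 107, 176]
280 (np.int64(309), np.int64(336)) [174, 40, 203, 200, 206, 200, 83, 63, 180]
288 None [280, 60, 393, 411, 398, 382, 188, 69, 285]
296 None [291, 64, 420, 418, 422, 423, 246, 90, 36]
304 None [44, 50, 411, 422, 411, 420, 322, 74, 49]
312 None 
[... 774 characters left out ...]
4(308)) [305, 205, 203, 184, 41, 200, 200, 296, 305]
256 (np.int64(306), np.int64(307)) [301, 170, 204, 181, 53, 197, 205, 276, 281]
264 None [46, 93, 210, 177, 36, 209, 203, 58, 53]
272 None [58, 162, 198, 191, 56, 204, 200, 57, 59]
280 None [59, 176, 205, 164, 45, 200, 209, 58, 58]
288 None [45, 183, 297, 218, 70, 299, 273, 51, 38]
296 None [40, 52, 61, 301, 102, 96, 53, 64, 47]
304 None [54, 39, 49, 77, 106, 39, 52, 65, 59]
312 None [45, 51, 55, 72, 109, 62, 40, 52, 61]
[(180, [220, 207, 260, 388, 397, 388, 300, 287, 298, 304, 293, 293, 292]), (260, [194, 218, 286, 394, 403, 379, 308, 289, 294, 290, 287, 292, 291]), (450, [207, 226, 482, 613, 614, 572, 467, 460, 461, 462, 461, 465, 471])]
```

>>> move_arm(moves=[0,0,0,0,0,0,0,0,0,0,0,0,0,0,0,0,0,0,0,0,0,0,0,0,0,0,0,0,0,0,0,0,0,0,0,0,0,0,0,0,0,0], gripper=-1)

```text
time: 27.23
ee_pos: [0.6618, -0.1968, 0.0317]
orientation: [180.0, 0.0, 179.6]
contact_force: [0.4, -0.5, -0.4]
finger_gap: 0.977
grasp_force: 0.0
```

Run:
```python
from h import *
s=robot.get_state(); print(s['ee_pos'],s['finger_gap'],s['contact_force'],s['orientation'])
d=snap('wrist','w8.png'); g=d['frame']
h=cv2.cvtColor(g,cv2.COLOR_RGB2HSV); m=cv2.inRange(h,(105,120,20),(125,255,255)); m[:195]=0
for r in range(200,320,6):
        c=np.flatnonzero(m[r,250:400]); print(r,(int(c.min())+250,int(c.max())+250) if len(c) else None, g[r,324].tolist())
print(world(d,[(322,238)],.06),world(d,[(322,204)],.018))
```

```text
[ 0.66177232 -0.19680346  0.03170203] 0.9768995921236694 [ 0.43869242 -0.50198883 -0.39135822] [1.79999344e+02 7.36852692e-04 1.79572342e+02]
200 None [94, 97, 94]
206 None [124, 129, 129]
212 (309, 333) [14, 35, 74]
218 (308, 334) [10, 33, 75]
224 (308, 334) [10, 34, 76]
230 (307, 335) [10, 35, 75]
236 (306, 336) [18, 40, 81]
242 (305, 336) [28, 67, 134]
248 (306, 336) [30, 71, 142]
254 (306, 336) [25, 69, 141]
260 (306, 336) [23, 67, 140]
266 (306, 336) [19, 67, 139]
272 (306, 336) [25, 71, 140]
278 (307, 335) [25, 70, 139]
284 None [121, 125, 139]
290 None [158, 155, 155]
296 None [157, 154, 155]
302 None [159, 155, 157]
308 None [153, 149, 149]
314 None [50, 47, 47]
[[ 0.64926554 -0.1952335   0.06      ]] [[ 0.6470018  -0.19530926  0.018     ]]
```

>>> move_arm(moves=[0,-0.04,-0.2,0,0,0,0,0,0,0,0,0,0,0,0,0,0,0])

```text
time: 27.53
ee_pos: [0.6612, -0.1977, 0.0259]
orientation: [180.0, -0.1, 179.6]
contact_force: [0.7, 0.9, -0.8]
finger_gap: 0.993
grasp_force: 0.0
```

>>> move_arm(moves=[0,0,0,0,0,0,0,0,0,0,0,0,0,0,0,0,0,0,0,0,0,0,0,0], gripper=1, grip_force=60)

```text
time: 27.87
ee_pos: [0.6619, -0.1978, 0.0268]
orientation: [-180.0, 0.0, 179.6]
contact_force: [0.6, -0.4, -0.4]
finger_gap: 0.454
grasp_force: 0.0
```

>>> move_arm(moves=[0,0,0,0,0,0,0,0,0,0,0,0])

```text
time: 28.03
ee_pos: [0.6619, -0.1976, 0.027]
orientation: [180.0, 0.0, 179.6]
contact_force: [-4.8, 0.7, -0.6]
finger_gap: 0.159
grasp_force: 61.1
```

>>> move_arm(moves=[0,0,0,0,0,0,0,0,0,0,0,0])

```text
time: 28.2
ee_pos: [0.6619, -0.1976, 0.027]
orientation: [180.0, 0.0, 179.6]
contact_force: [-0.8, 1.7, 3.6]
finger_gap: 0.158
grasp_force: 58.6
```

>>> move_arm(moves=[0.1,0,0,0,0,0.05,0.15,0.1,0,0,0,0.05,0.1,0.2,0,0,0,0,0.05,0.3,0,0,0,0,0,0.4,0,0,0,0,0,0.4,0,0,0,0,0,0.4,0,0,0,0,0,0.4,0,0,0,0])

```text
time: 28.87
ee_pos: [0.6721, -0.1446, 0.0271]
orientation: [-179.8, 0.1, 179.9]
contact_force: [-0.1, -7.7, -0.1]
finger_gap: 0.156
grasp_force: 59.8
```

>>> move_arm(moves=[0,0.4,0,0,0,0,0,0.4,0,0,0,0,0,0.4,0,0,0,0,0,0.4,0,0,0,0,0,0.4,0,0,0,0,0,0.4,0,0,0,0,0,0.4,0,0,0,0,0,0.4,0,0,0,0])

```text
time: 29.53
ee_pos: [0.6722, -0.0646, 0.0271]
orientation: [-179.8, 0.1, 179.9]
contact_force: [0.6, -7.9, 0.8]
finger_gap: 0.154
grasp_force: 59.9
```

```bash
cat > wm.py <<'E'
from h import *
s=robot.get_state(); print(s['time'],s['ee_pos'],s['orientation'],s['contact_force'],s['grasp_force'],s['finger_gap'])
d=snap('wrist'); g=d['frame']; h=cv2.cvtColor(g,cv2.COLOR_RGB2HSV); H=.040
for n0,lo,hi in (('red',(0,130,80),(6,255,255)),('blue',(100,130,60),(118,255,255)),('or',(10,130,80),(22,255,255)),('gr',(50,100,50),(75,255,255))):
    m=cv2.inRange(h,lo,hi); m[:60]=0; m[205:]=0
    n,l,st,c=cv2.connectedComponentsWithStats(m)
    for i in range(1,n):
        if st[i,4]>150:
            p=cv2.findNonZero((l==i).astype(np.uint8)); r=cv2.minAreaRect(p)
            w=world(d,cv2.boxPoints(r),H)*1e3; e=w[1]-w[0]
            print(n0,st[i,4],np.round(w.mean(0)[:2],1),[round(float(np.hypot(*(w[k+1]-w[k])[:2])),1) for k in(0,1)],'ang',round(np.degrees(np.arctan2(e[1],e[0]))%90,1))
E
python3 wm.py
```

```text
29.5333 [ 0.67220544 -0.06459993  0.02706599] [-1.79829353e+02  5.92507096e-02  1.79949066e+02] [ 0.61640928 -7.91814501  0.80676209] 59.874531626701355 0.15396509976384362
red 3057 [627.3  30.8] [29.9, 37.9] ang 90.0
blue 3068 [626.6 -30.2] [28.7, 35.9] ang 3.6
blue 598 [621.7  73.9] [24.5, 19.2] ang 90.0
or 3091 [626.9 -92. ] [28.8, 35.6] ang 5.9
gr 3125 [ 626.7 -152.2] [29.3, 38.7] ang 12.6
```

>>> move_arm(moves=[0,0.4,0,0,0,0,0,0.4,0,0,0,0,0,0.4,0,0,0,0,0,0.4,0,0,0,0,0,0.4,0,0,0,0,0,0.4,0,0,0,0,0,0.4,0,0,0,0,0,0.4,0,0,0,0])

```text
time: 30.25
ee_pos: [0.6723, 0.0153, 0.027]
orientation: [-179.8, 0.0, 179.9]
contact_force: [-0.0, -7.8, 2.3]
finger_gap: 0.153
grasp_force: 60.0
```

>>> move_arm(moves=[0,0.4,0,0,0,0,0,0.4,0,0,0,0,0,0.4,0,0,0,0,0,0.4,0,0,0,0,-0.02,0.4,0,0,0,0,-0.04,0.4,0,0,0,0,-0.06,0.4,0,0,0,0,-0.08,0.4,0,0,0,0])

```text
time: 30.92
ee_pos: [0.6676, 0.0955, 0.0271]
orientation: [-179.9, 0.1, 179.9]
contact_force: [0.8, -7.0, 1.4]
finger_gap: 0.155
grasp_force: 60.0
```

>>> move_arm(moves=[-0.1,0.4,0,0,0,0,-0.1,0.4,0,0,0,0,-0.1,0.4,0,0,0,0,-0.1,0.4,0,0,0,0,-0.1,0.4,0,0,0,0,-0.1,0.4,0,0,0,0,-0.06,0.3,0,0,0,0,-0.02,0.2,0,0,0,0])

```text
time: 31.58
ee_pos: [0.6504, 0.1685, 0.027]
orientation: [-179.9, 0.1, 180.0]
contact_force: [1.3, -9.1, 2.6]
finger_gap: 0.157
grasp_force: 60.2
```

>>> move_arm(moves=[0,0.1,0,0,0,0,0,0,0,0,0,0,0,0,0,0,0,0])

```text
time: 31.83
ee_pos: [0.6503, 0.1711, 0.027]
orientation: [-179.9, 0.0, 180.0]
contact_force: [-0.6, -3.7, 2.9]
finger_gap: 0.159
grasp_force: 60.2
```

```bash
cat > bm.py <<'E'
from h import *
s=robot.get_state(); print(s['time'],s['ee_pos'],s['orientation'][2],s['grasp_force'],s['finger_gap'])
d=snap('wrist','wb.png'); g=d['frame']; h=cv2.cvtColor(g,cv2.COLOR_RGB2HSV)
m=cv2.inRange(h,(102,110,70),(118,255,255))
n,l,st,c=cv2.connectedComponentsWithStats(m)
for i in range(1,n):
    if st[i,4]>30:
        x,y,w,hh,a=st[i]; print('blue',st[i],np.round(world(d,[(x,y),(x+w,y),(x,y+hh),(x+w,y+hh)],0)[:,:2]*1e3).tolist())
g2=cv2.GaussianBlur(g,(3,3),0).astype(float).sum(2)
def rows(cols,r0,r1,sgn): 
    return np.array([(c,r0+np.argmax(sgn*np.diff(g2[r0:r1,c]))+.5) for c in cols])
e=rows(range(130,520,10),85,115,1); print('open',e[:,1].astype(int).tolist())
f=rows(list(range(125,300,8))+list(range(345,525,8)),198,222,-1); print('rim',f[:,1].astype(int).tolist())
for p,z in((e,.004),(f,.016)):
    w=world(d,p,z); med=np.median(w[:,0]); w=w[abs(w[:,0]-med)<.006]; a=np.polyfit(w[:,1],w[:,0],1)
    k=abs(w[:,0]-np.polyval(a,w[:,1]))<.0015; a=np.polyfit(w[k,1],w[k,0],1); print(k.sum(),'yaw',-np.degrees(np.arctan(a[0])),'xmid',np.polyval(a,s['ee_pos'][1])*1e3)
for r in (120,150,180):
    p=g2[r]; dl=np.diff(p)
    print(r,'L',[(i,int(dl[i])) for i in range(80,135) if abs(dl[i])>60],'R',[(i,int(dl[i])) for i in range(510,565) if abs(dl[i])>60])
E
python3 bm.py
```

```text
31.8333 [0.65028023 0.17111039 0.02704894] 179.97869783105133 60.24312973022461 0.15867247274425014
blue [182  74  57  30 658] [[563.0, 94.0], [563.0, 126.0], [579.0, 92.0], [579.0, 125.0]]
blue [607  75  33   8 257] [[563.0, 332.0], [564.0, 351.0], [568.0, 333.0], [568.0, 352.0]]
blue [ 357  123   63   76 3113] [[590.0, 193.0], [590.0, 230.0], [637.0, 195.0], [637.0, 234.0]]
blue [575 170  62  37 580] [[618.0, 327.0], [618.0, 365.0], [642.0, 333.0], [642.0, 372.0]]
blue [ 306  211   33   78 2207] [[645.0, 162.0], [645.0, 183.0], [703.0, 161.0], [703.0, 184.0]]
open [106, 106, 105, 105, 105, 104, 104, 104, 104, 104, 104, 104, 103, 102, 102, 103, 103, 102, 102, 101, 101, 101, 101, 101, 100, 101, 100, 100, 100, 100, 99, 99, 99, 99, 99, 99, 98, 98, 98]
rim [198, 213, 212, 212, 200, 199, 199, 199, 199, 199, 198, 198, 198, 198, 211, 198, 198, 210, 210, 210, 210, 210, 209, 209, 208, 208, 208, 208, 208, 208, 210, 208, 207, 207, 207, 207, 207, 207, 206, 206, 206, 206, 206, 206, 206]
39 yaw 1.1082590771156906 xmid 577.939985176908
20 yaw 0.9993544665628019 xmid 637.9884452394047
120 L [(94, -123), (95, -134), (96, -71), (107, 105), (108, 139), (109, 92), (132, -67), (133, -79)] R [(544, 79), (545, 134), (546, 126), (547, 69)]
150 L [(100, -63), (101, -132), (102, -139), (103, -77), (106, 69), (107, 61), (122, 71), (123, 76)] R [(545, 115), (546, 102)]
180 L [(107, -67), (108, -138), (109, -135), (110, -61), (115, 63)] R [(542, 87), (543, 97)]
```

>>> move_arm(moves=[0,0.1,0,0,0,-0.05,-0.05,0.2,0,0,0,-0.05,-0.05,0.3,0,0,0,-0.05,-0.05,0.4,0,0,0,-0.05,-0.05,0.4,0,0,0,-0.05,-0.05,0.4,0,0,0,0,-0.05,0.2,0,0,0,0,-0.05,0.1,0,0,0,0])

```text
time: 32.55
ee_pos: [0.642, 0.224, 0.0271]
orientation: [-179.9, 0.1, 179.0]
contact_force: [4.1, -6.7, 1.8]
finger_gap: 0.155
grasp_force: 60.0
```

>>> move_arm(moves=[0,0.02,0,0,0,0,0,0,0,0,0,0,0,0,0,0,0,0])

```text
time: 32.8
ee_pos: [0.6418, 0.2244, 0.027]
orientation: [-180.0, 0.1, 179.0]
contact_force: [2.1, -4.5, 2.4]
finger_gap: 0.158
grasp_force: 60.1
```

```bash
python3 bm.py
```

```text
32.8 [0.64180374 0.22442612 0.02704055] 178.96296838780987 60.141613483428955 0.15770176076141537
blue [508  86  57  44 644] [[563.0, 333.0], [563.0, 365.0], [587.0, 337.0], [588.0, 370.0]]
blue [ 89  93  56  15 481] [[562.0, 94.0], [563.0, 126.0], [570.0, 92.0], [571.0, 125.0]]
blue [ 357  123   63   76 3116] [[582.0, 247.0], [582.0, 284.0], [629.0, 248.0], [630.0, 288.0]]
blue [489 179  58  38 442] [[617.0, 329.0], [618.0, 365.0], [643.0, 333.0], [643.0, 370.0]]
blue [ 306  211   32   78 2210] [[636.0, 216.0], [637.0, 236.0], [694.0, 214.0], [694.0, 236.0]]
blue [115 214  51   8 335] [[636.0, 93.0], [637.0, 126.0], [642.0, 92.0], [642.0, 125.0]]
open [105, 105, 105, 105, 105, 105, 104, 104, 104, 104, 104, 104, 103, 103, 104, 102, 102, 102, 102, 102, 101, 101, 101, 101, 100, 101, 101, 100, 100, 100, 99, 100, 99, 99, 99, 99, 99, 98, 98]
rim [213, 213, 213, 212, 212, 200, 199, 199, 199, 199, 198, 198, 198, 198, 211, 198, 198, 210, 210, 210, 210, 210, 209, 209, 208, 198, 208, 208, 208, 208, 212, 207, 207, 207, 207, 207, 207, 207, 206, 206, 207, 207, 207, 207, 207]
39 yaw 0.03646830592148418 xmid 569.5362928403807
32 yaw 0.021120214381493564 xmid 629.753775497093
120 L [(93, -63), (94, -128), (95, -129), (107, 122), (108, 138), (109, 75), (130, -63), (131, -64)] R [(544, 87), (545, 134), (546, 114), (553, -88), (554, -73)]
150 L [(100, -65), (101, -133), (102, -131), (103, -68), (122, 72), (123, 79)] R [(545, 118), (546, 105)]
180 L [(107, -77), (108, -139), (109, -120), (115, 72)] R []
```

```bash
python3 - <<'E'
from h import *
d=np.load('last_wrist.npz')
for z in(.016,.02): print(world(d,[(95,120.5),(545.5,120.5),(553.7,120.5)],z)*1e3)
print(world(d,[(98,105),(549,98)],.004)*1e3, d['attitude'],d['origin'])
E
python3 wm.py
```

```text
[[576.26379761 104.74263472  16.        ]
 [580.64075298 347.14935732  16.        ]
 [580.72027294 351.55337142  16.        ]]
[[575.93485571 107.43043514  20.        ]
 [580.21625524 344.54503682  20.        ]
 [580.29403916 348.85290436  20.        ]]
[[568.73157009 100.38130606   4.        ]
 [569.54484932 354.54785804   4.        ]] [1.61644524e+02 7.98072091e-02 8.89580357e+01] [0.56119654 0.2278579  0.19922085]
32.85 [0.64181663 0.22446683 0.02706628] [-1.79965855e+02  7.47929879e-02  1.78962429e+02] [ 2.09464511 -4.37693115  3.11766415] 60.13838589191437 0.15383436929475316
red 3044 [598.6 320.4] [38.6, 29.2] ang 5.0
blue 595 [572.3 325.8] [24.9, 18.8] ang 89.0
blue 437 [564.9 133. ] [25.5, 4.9] ang 2.6
blue 3080 [596.7 259.6] [28.8, 36.1] ang 2.6
or 3098 [596.1 197.8] [28.8, 35.6] ang 4.8
gr 3100 [595.  137.5] [29.3, 38.3] ang 11.5
```

>>> move_arm(moves=[0,0.07,0,0,0,0,-0.02,0.07,0,0,0,0,0,0,0,0,0,0])

```text
time: 33.15
ee_pos: [0.6413, 0.2273, 0.0271]
orientation: [-179.9, 0.1, 178.9]
contact_force: [1.6, -7.9, 4.7]
finger_gap: 0.155
grasp_force: 60.2
```

>>> move_arm(moves=[0,0,0,0,0,0,0,0,0,0,0,0,0,0,0,0,0,0,0,0,0,0,0,0,0,0,0,0,0,0,0,0,0,0,0,0], gripper=-1)

```text
time: 33.65
ee_pos: [0.6404, 0.2289, 0.0266]
orientation: [180.0, -0.0, 179.0]
contact_force: [0.5, -0.5, 0.1]
finger_gap: 0.981
grasp_force: 0.0
```

```bash
python3 bm.py
python3 - <<'E'
from h import *
d=np.load('last_wrist.npz'); g2=cv2.GaussianBlur(d['frame'],(3,3),0).astype(float).sum(2)
for r in (115,120,125,130):
    dl=np.diff(g2[r]); l=85+np.argmin(dl[85:105]); R=535+np.argmax(dl[535:556]); w=world(d,[(l+.5,r),(R+.5,r)],.016)*1e3; print(r,l,R,w[:,1],w[:,1].mean())
E
python3 wm.py
```

```text
33.65 [0.64037287 0.22894302 0.02659413] 178.98438691013106 0.0 0.9808185728898715
blue [500  89  57  11 501] [[563.0, 333.0], [563.0, 365.0], [569.0, 334.0], [569.0, 366.0]]
blue [ 81  96  57  14 475] [[562.0, 94.0], [563.0, 127.0], [570.0, 92.0], [571.0, 125.0]]
blue [ 354  126   63   75 3101] [[582.0, 250.0], [583.0, 287.0], [628.0, 251.0], [629.0, 290.0]]
blue [482 209  52  10 357] [[635.0, 332.0], [636.0, 365.0], [642.0, 333.0], [643.0, 366.0]]
blue [ 303  212   33   79 2258] [[635.0, 218.0], [636.0, 239.0], [694.0, 216.0], [694.0, 239.0]]
blue [108 217  51   8 340] [[637.0, 93.0], [637.0, 126.0], [642.0, 92.0], [643.0, 125.0]]
open [104, 107, 107, 107, 107, 107, 106, 106, 106, 106, 105, 105, 105, 104, 104, 104, 104, 104, 104, 103, 103, 103, 103, 103, 103, 102, 102, 102, 101, 101, 101, 101, 101, 101, 101, 100, 100, 99, 99]
rim [215, 215, 215, 215, 215, 201, 201, 201, 200, 200, 200, 200, 200, 200, 200, 200, 199, 198, 198, 198, 212, 211, 198, 198, 200, 199, 198, 210, 210, 209, 209, 209, 198, 198, 209, 208, 208, 208, 208, 208, 209, 209, 210, 210, 210]
38 yaw 0.15087630002683627 xmi
[... 312 characters left out ...]
 -141), (106, -105), (111, 63)] R [(539, 66), (540, 99)]
115 90 543 [107.80386781 349.81198836] 228.8079280840671
120 91 543 [107.72358114 350.30805368] 229.01581741116934
125 92 545 [107.6425523  351.88621758] 229.76438493909805
130 94 545 [108.10285896 352.3965141 ] 230.24968652838373
33.7 [0.64042466 0.22893233 0.02663261] [ 1.79990494e+02 -5.75199279e-03  1.78983186e+02] [-0.23333719  0.34274518 -0.15581063] 0.0 1.0024695421507628
red 3030 [598.1 323.4] [38.7, 29.1] ang 5.0
blue 442 [564.4 325.3] [4.0, 24.9] ang 8.5
blue 434 [564.7 134.1] [25.3, 5.0] ang 0.5
blue 3070 [596.2 262.5] [28.7, 35.7] ang 2.6
or 3084 [595.6 200.7] [28.7, 35.7] ang 5.1
gr 3107 [594.5 140.5] [29.3, 38.3] ang 11.5
```

```bash
cat > cu.py <<'E'
from h import *
def cubes(d,H=.040):
    g=d['frame']; h=cv2.cvtColor(g,cv2.COLOR_RGB2HSV)
    for n0,lo,hi in (('red',(0,130,80),(6,255,255)),('blue',(100,130,60),(118,255,255)),('or',(10,130,80),(22,255,255)),('gr',(50,100,50),(75,255,255))):
        m=cv2.inRange(h,lo,hi); m[:30]=0; m[207:]=0
        n,l,st,c=cv2.connectedComponentsWithStats(m)
        for i in range(1,n):
            if st[i,4]>700:
                p=cv2.convexHull(cv2.findNonZero((l==i).astype(np.uint8))).reshape(-1,2)
                w=world(d,p,H)[:,:2]*1e3
                r=cv2.minAreaRect(w.astype(np.float32)); b=cv2.boxPoints(r); e=[b[1]-b[0],b[2]-b[1]]
                e=min(e,key=lambda v:abs(v[1])/(abs(v[0])+1e-6)); a=np.degrees(np.arctan(e[1]/e[0]))
                print(n0,'c',np.round(r[0],1),'size',np.round(r[1],1),'yaw',round(a,1), 'xlen',round(float(np.hypot(*e)),1))
if __name__=='__main__':
    s=robot.get_state(); print(s['time'],s['ee_pos'],s['orientation'][2]); cubes(snap('wrist'))
E
python3 - <<'E'
from cu import *
d=np.load('last_wrist.npz'); cubes(d)
c=d['frame'][60:240,60:580,::-1]
cv2.imwrite('pics/w9.png',cv2.resize(c,None,fx=1.5,fy=1.5,interpolation=cv2.INTER_CUBIC))
E
```

```text
red c [598.  322.9] size [35.1 28.9] yaw 5.0 xlen 35.1
blue c [596.2 262.2] size [35.2 29. ] yaw 4.6 xlen 35.2
or c [595.5 201.2] size [35.1 28.9] yaw 3.4 xlen 35.1
gr c [594.2 141. ] size [35.4 29.3] yaw 4.2 xlen 35.4
```

View pics/w9.png

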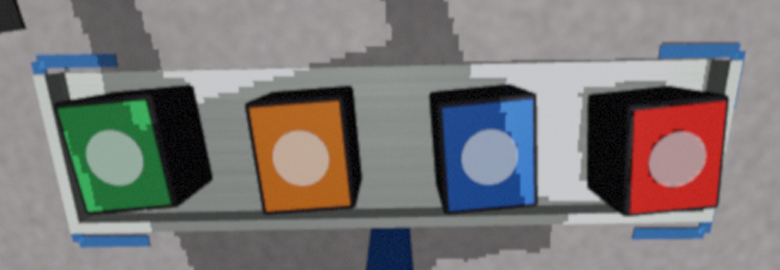

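The tray sits square inside all four blue marks. The four cubes on it are in order (green, orange, blue, red), each turned about 4°. I'll move above the red one.

>>> move_arm(moves=[0,0,0.5,0,0,0,0,0,1,0,0,0,0,0,1,0,0,0,0,0,0.7,0,0,0,-0.44,0.9,0,0,0,0.31,-0.44,0.9,0,0,0,0.31,-0.44,0.9,0,0,0,0.31,-0.44,0.9,0,0,0,0.31])

```text
time: 34.42
ee_pos: [0.5964, 0.3196, 0.1083]
orientation: [180.0, 0.1, -176.0]
contact_force: [1.0, -0.5, -0.1]
finger_gap: 0.999
grasp_force: 0.0
```

>>> move_arm(moves=[0,0,0,0,0,0,0,0,0,0,0,0,0,0,0,0,0,0,0,0,0,0,0,0], gripper=-0.08)

```text
time: 34.75
ee_pos: [0.5971, 0.3178, 0.1072]
orientation: [-180.0, 0.0, -176.1]
contact_force: [0.2, -0.9, -1.1]
finger_gap: 0.541
grasp_force: 0.0
```

Run:
```python
from cu import *
s=robot.get_state(); print(s['time'],s['ee_pos'],s['orientation'],s['finger_gap']); d=snap('wrist'); cubes(d)
print(pix(d,[[.596,.319,.04]]))
```

```text
34.75 [0.59713048 0.31784255 0.10716276] [-1.79988818e+02  3.09267744e-02 -1.76126822e+02] 0.5405443431562339
blue c [592.7 261.5] size [28.2 29.4] yaw 3.9 xlen 28.2
or c [594.3 201. ] size [33.5 29. ] yaw 3.5 xlen 33.5
gr c [594.  141.1] size [35.4 29.4] yaw 3.9 xlen 35.4
[[322.02098165 197.3658995 ]]
```

>>> move_arm(moves=[0,0.04,-0.6,0,0,0,0,0,-1,0,0,0,0,0,-1,0,0,0,0,0,-0.6,0,0,0,0,0,-0.33,0,0,0,0,0,0,0,0,0,0,0,0,0,0,0])

```text
time: 35.38
ee_pos: [0.5966, 0.3195, 0.0183]
orientation: [-180.0, -0.0, -176.1]
contact_force: [0.4, 1.1, 1.0]
finger_gap: 0.538
grasp_force: 0.0
```

>>> move_arm(moves=[0,0,0,0,0,0,0,0,0,0,0,0,0,0,0,0,0,0,0,0,0,0,0,0,0,0,0,0,0,0], gripper=1, grip_force=50)

```text
time: 35.8
ee_pos: [0.5969, 0.3199, 0.0192]
orientation: [180.0, 0.1, -176.1]
contact_force: [0.3, -0.4, 0.4]
finger_gap: -0.002
grasp_force: 0.0
```

Run:
```python
from h import *
s=robot.get_state(); print(s['ee_pos'],s['finger_gap'])
d=snap('wrist','w10.png'); g=d['frame']; e=s['ee_pos']
for z in (e[2],e[2]+.01,e[2]+.02,e[2]+.03): print(round(z,3),pix(d,[[e[0]-.011,e[1],z],[e[0]+.011,e[1],z]]).round().tolist())
print('cube top corners',pix(d,[[e[0]-.019,e[1]-.016,.04],[e[0]-.019,e[1]+.016,.04],[e[0]+.019,e[1]+.016,.04]]).round().tolist())
for r in range(170,310,8): print(r,[tuple(int(v) for v in g[r,c]) for c in (296,308,316,322,328,336,348)])
```

```text
[0.59691918 0.31992086 0.0191979 ] -0.0015639709016882102
0.019 [[321.0, 218.0], [318.0, 254.0]]
0.029 [[321.0, 226.0], [318.0, 262.0]]
0.039 [[321.0, 233.0], [318.0, 272.0]]
0.049 [[321.0, 242.0], [318.0, 283.0]]
cube top corners [[289.0, 217.0], [354.0, 221.0], [347.0, 288.0]]
170 [(106, 105, 104), (110, 107, 108), (102, 98, 100), (107, 104, 103), (105, 102, 103), (100, 98, 98), (108, 105, 106)]
178 [(95, 93, 94), (102, 99, 100), (107, 104, 105), (106, 103, 103), (105, 102, 102), (107, 103, 105), (38, 73, 115)]
186 [(142, 146, 143), (143, 147, 144), (141, 145, 142), (141, 147, 143), (140, 145, 142), (141, 146, 143), (140, 144, 142)]
194 [(143, 147, 145), (140, 144, 140), (139, 143, 140), (139, 143, 139), (138, 144, 140), (138, 142, 139), (139, 143, 140)]
202 [(90, 93, 91), (9, 2, 5), (13, 11, 11), (10, 9, 13), (13, 11, 18), (14, 16, 13), (11, 10, 10)]
210 [(11, 12, 13), (13, 10, 12), (8, 4, 7), (8, 8, 9), (14, 12, 11), (13, 15, 12), (16, 14, 15)]
218 [(8, 13, 10), (9, 11, 16), (13, 8, 10), (7, 7, 10), (13, 14, 12), (16, 18, 15), (8, 9, 14)]
226 [(98, 21, 20), (106, 24, 22), (115, 2
[... 423 characters left out ...]
9, 71), (71, 72, 70), (19, 20, 21), (71, 71, 72), (71, 70, 73), (64, 17, 18)]
266 [(19, 17, 20), (72, 72, 72), (72, 72, 71), (16, 13, 14), (72, 72, 73), (72, 74, 73), (19, 16, 20)]
274 [(32, 33, 38), (73, 74, 73), (72, 72, 72), (11, 8, 12), (71, 72, 70), (71, 72, 71), (32, 32, 35)]
282 [(17, 18, 21), (72, 70, 72), (70, 71, 71), (16, 15, 18), (69, 70, 69), (70, 71, 72), (10, 15, 14)]
290 [(17, 19, 21), (50, 48, 51), (134, 136, 136), (37, 38, 38), (129, 131, 130), (62, 63, 65), (20, 22, 24)]
298 [(23, 26, 31), (23, 23, 27), (34, 32, 35), (40, 38, 38), (56, 57, 57), (18, 15, 20), (27, 26, 29)]
306 [(12, 14, 19), (13, 16, 19), (17, 20, 20), (39, 39, 39), (23, 21, 22), (21, 18, 21), (21, 23, 22)]
```

>>> move_arm(moves=[0,0,0,0,0,0,0,0,0,0,0,0,0,0,0,0,0,0,0,0,0,0,0,0,0,0,0,0,0,0], gripper=-0.08)

```text
time: 36.27
ee_pos: [0.5965, 0.3197, 0.0184]
orientation: [-180.0, -0.0, -176.1]
contact_force: [-0.3, 0.5, -1.3]
finger_gap: 0.539
grasp_force: 0.0
```

>>> move_arm(moves=[0,0,-0.2,0,0,0,0,0,-0.1,0,0,0,0,0,0,0,0,0])

```text
time: 36.52
ee_pos: [0.5957, 0.3194, 0.0096]
orientation: [-180.0, -0.1, -176.1]
contact_force: [0.3, -0.4, 0.3]
finger_gap: 0.54
grasp_force: 0.0
```

>>> move_arm(moves=[0,0,-0.1,0,0,0,0,0,-0.1,0,0,0,0,0,0,0,0,0])

```text
time: 36.77
ee_pos: [0.5961, 0.3195, 0.0051]
orientation: [-180.0, -0.1, -176.1]
contact_force: [0.5, 0.4, -0.3]
finger_gap: 0.54
grasp_force: 0.0
```

>>> move_arm(moves=[0,0,-0.1,0,0,0,0,0,-0.1,0,0,0,0,0,0,0,0,0])

```text
time: 37.02
ee_pos: [0.5961, 0.3195, 0.0002]
orientation: [-180.0, -0.0, -176.1]
contact_force: [-0.2, 0.2, 0.6]
finger_gap: 0.541
grasp_force: 0.0
```

>>> move_arm(moves=[0,0,-0.08,0,0,0,0,0,0,0,0,0])

```text
time: 37.18
ee_pos: [0.5963, 0.3196, -0.0014]
orientation: [-180.0, -0.0, -176.1]
contact_force: [-0.1, -0.2, 0.4]
finger_gap: 0.539
grasp_force: 0.0
```

>>> move_arm(moves=[0,0,-0.08,0,0,0,0,0,0,0,0,0])

```text
time: 37.35
ee_pos: [0.5964, 0.3196, -0.0034]
orientation: [-180.0, -0.0, -176.1]
contact_force: [-0.6, -0.6, -0.7]
finger_gap: 0.538
grasp_force: 0.0
```

>>> move_arm(moves=[0,0,0,0,0,0,0,0,0,0,0,0,0,0,0,0,0,0,0,0,0,0,0,0,0,0,0,0,0,0], gripper=1, grip_force=50)

```text
time: 37.77
ee_pos: [0.5967, 0.3198, -0.0028]
orientation: [180.0, 0.0, -176.1]
contact_force: [-0.7, 0.0, 0.9]
finger_gap: 0.359
grasp_force: 50.2
```

>>> move_arm(moves=[0,0,0.4,0,0,0,0,0,1,0,0,0,0,0,1,0,0,0,0,0,0.4,0,0,0,-0.4,0.03,0,0,0,-0.2,-0.8,0.03,0,0,0,-0.2,-0.8,0.03,0,0,0,-0.2,-0.8,0.03,0,0,0,-0.2])

```text
time: 38.43
ee_pos: [0.5256, 0.3225, 0.0668]
orientation: [-180.0, -0.0, -179.3]
contact_force: [-0.7, 1.2, -0.6]
finger_gap: 0.361
grasp_force: 49.9
```

>>> move_arm(moves=[-0.8,0.03,0,0,0,-0.2,-0.8,0.03,0,0,0,-0.2,-0.8,0.03,0,0,0,-0.2,-0.75,0.03,0,0,0,-0.2,0,0,-0.6,0,0,0,0,0,-1,0,0,0,0,0,-0.7,0,0,0,0,0,-0.3,0,0,0])

```text
time: 39.1
ee_pos: [0.4457, 0.3246, -0.0008]
orientation: [-179.9, -0.2, 177.5]
contact_force: [0.1, -0.3, -0.8]
finger_gap: 0.357
grasp_force: 49.9
```

>>> move_arm(moves=[0,0,-0.1,0,0,0,0,0,0,0,0,0])

```text
time: 39.27
ee_pos: [0.4474, 0.3255, -0.0009]
orientation: [-180.0, -0.1, 177.5]
contact_force: [-0.1, 0.1, -0.7]
finger_gap: 0.36
grasp_force: 49.9
```

>>> move_arm(moves=[0,0,-0.07,0,0,0,0,0,0,0,0,0])

```text
time: 39.43
ee_pos: [0.4487, 0.3262, -0.0012]
orientation: [179.9, 0.1, 177.5]
contact_force: [-0.6, 0.1, -0.9]
finger_gap: 0.36
grasp_force: 49.9
```

>>> move_arm(moves=[0,0,0,0,0,0,0,0,0,0,0,0,0,0,0,0,0,0,0,0,0,0,0,0,0,0,0.5,0,0,0,0,0,1,0,0,0,0,0,1,0,0,0,0,0,0.5,0,0,0], gripper=-0.08)

```text
time: 40.1
ee_pos: [0.4494, 0.3267, 0.0769]
orientation: [179.9, 0.2, 177.5]
contact_force: [1.6, -0.0, 0.7]
finger_gap: 0.535
grasp_force: 0.0
```

>>> move_arm(moves=[0.74,-0.335,0,0,0,0.2,0.74,-0.335,0,0,0,0.2,0.74,-0.335,0,0,0,0.2,0.74,-0.335,0,0,0,0.2,0.74,-0.335,0,0,0,0.2,0.74,-0.335,0,0,0,0.2,0.74,-0.335,0,0,0,0.2,0.74,-0.335,0,0,0,0.2])

```text
time: 40.77
ee_pos: [0.5967, 0.2582, 0.0731]
orientation: [180.0, 0.0, -176.0]
contact_force: [0.2, -0.0, -0.2]
finger_gap: 0.541
grasp_force: 0.0
```

>>> move_arm(moves=[0,0,0,0,0,0,0,0,0,0,0,0,0,0,0,0,0,0])

```text
time: 41.02
ee_pos: [0.5952, 0.2589, 0.0727]
orientation: [180.0, -0.0, -176.1]
contact_force: [-0.6, -0.5, 0.1]
finger_gap: 0.54
grasp_force: 0.0
```

```bash
python3 cu.py
python3 - <<'E'
from h import *
d=snap('top','t3.png'); g=d['frame']; h=cv2.cvtColor(g,cv2.COLOR_RGB2HSV)
for n0,lo,hi in (('red',(0,130,80),(6,255,255)),('or',(10,130,80),(22,255,255)),('gr',(50,100,50),(75,255,255))):
    m=cv2.inRange(h,lo,hi); m[:140]=0;m[260:]=0;m[:,250:]=0
    p=cv2.findNonZero(m)
    if p is not None: c=p.reshape(-1,2).mean(0); print(n0,len(p),c,world(d,[c],.04)*1e3)
E
```

```text
41.0167 [0.59522408 0.25887314 0.07266498] -176.09423338941974
or c [585.4 200.5] size [14.3 29.1] yaw 3.9 xlen 14.3
gr c [586.5 140.4] size [20.2 29.6] yaw 3.9 xlen 20.2
or 132 [228.62121212 206.22727273] [[514.84577267 121.41469923  40.        ]]
gr 81 [225.67901235 182.92592593] [[590.40742653 135.7760439   40.        ]]
```

>>> move_arm(moves=[0.03,0,-0.6,0,0,0,0,0,-1,0,0,0,0,0,-1,0,0,0,0,0,-0.43,0,0,0,0,0,0,0,0,0,0,0,0,0,0,0])

```text
time: 41.62
ee_pos: [0.5954, 0.2587, -0.004]
orientation: [-180.0, -0.1, -176.0]
contact_force: [-0.0, 0.7, 0.7]
finger_gap: 0.537
grasp_force: 0.0
```

>>> move_arm(moves=[0,0,0,0,0,0,0,0,0,0,0,0,0,0,0,0,0,0,0,0,0,0,0,0,0,0,0,0,0,0], gripper=1)

```text
time: 42.03
ee_pos: [0.598, 0.2592, -0.0011]
orientation: [180.0, 0.2, -176.1]
contact_force: [0.0, 0.1, 7.0]
finger_gap: 0.36
grasp_force: 50.7
```

>>> move_arm(moves=[0,0,0.4,0,0,0,0,0,1,0,0,0,0,0,1,0,0,0,0,0,0.4,0,0,0,-0.4,0.03,0,0,0,-0.2,-0.8,0.03,0,0,0,-0.2,-0.8,0.03,0,0,0,-0.2,-0.8,0.03,0,0,0,-0.2])

```text
time: 42.7
ee_pos: [0.5256, 0.2615, 0.0668]
orientation: [-180.0, -0.0, -179.3]
contact_force: [-0.1, 0.5, -2.1]
finger_gap: 0.355
grasp_force: 49.9
```

>>> move_arm(moves=[-0.8,0.04,0,0,0,-0.2,-0.8,0.04,0,0,0,-0.2,-0.8,0.04,0,0,0,-0.2,-0.8,0.04,0,0,0,-0.2,0,0,-0.6,0,0,0,0,0,-1,0,0,0,0,0,-0.7,0,0,0,0,0,-0.4,0,0,0])

```text
time: 43.37
ee_pos: [0.4451, 0.2651, -0.0022]
orientation: [-179.9, -0.1, 177.5]
contact_force: [-13.2, -11.1, 41.2]
finger_gap: 0.359
grasp_force: 55.7
```

>>> move_arm(moves=[0,0,0,0,0,0,0,0,0,0,0,0])

```text
time: 43.53
ee_pos: [0.4465, 0.2656, -0.0006]
orientation: [-180.0, -0.0, 177.5]
contact_force: [0.9, 0.3, 0.2]
finger_gap: 0.355
grasp_force: 52.3
```

>>> move_arm(moves=[0,0,0,0,0,0,0,0,0,0,0,0,0,0,0,0,0,0,0,0,0,0,0,0,0,0,0.5,0,0,0,0,0,1,0,0,0,0,0,1,0,0,0,0,0,0.5,0,0,0], gripper=-0.08)

```text
time: 44.2
ee_pos: [0.4482, 0.2665, 0.0786]
orientation: [179.9, 0.2, 177.5]
contact_force: [0.3, 0.7, 0.7]
finger_gap: 0.544
grasp_force: 0.0
```

>>> move_arm(moves=[0.74,-0.335,0,0,0,0.2,0.74,-0.335,0,0,0,0.2,0.74,-0.335,0,0,0,0.2,0.74,-0.335,0,0,0,0.2,0.74,-0.335,0,0,0,0.2,0.74,-0.335,0,0,0,0.2,0.74,-0.335,0,0,0,0.2,0.74,-0.335,0,0,0,0.2])

```text
time: 44.87
ee_pos: [0.5955, 0.1982, 0.0748]
orientation: [180.0, 0.0, -176.0]
contact_force: [-0.2, -0.2, 0.0]
finger_gap: 0.536
grasp_force: 0.0
```

>>> move_arm(moves=[0,0,0,0,0,0,0,0,0,0,0,0,0,0,0,0,0,0])

```text
time: 45.12
ee_pos: [0.5939, 0.1989, 0.0743]
orientation: [180.0, -0.0, -176.1]
contact_force: [-0.1, 0.4, -0.9]
finger_gap: 0.541
grasp_force: 0.0
```

```bash
python3 cu.py
python3 - <<'E'
from h import *
d=snap('scene','s4.png'); g=d['frame']; h=cv2.cvtColor(g,cv2.COLOR_RGB2HSV)
for n0,lo,hi in (('red',(0,130,80),(6,255,255)),('blue',(100,130,60),(118,255,255)),('or',(10,130,80),(22,255,255)),('gr',(50,100,50),(75,255,255))):
    m=cv2.inRange(h,lo,hi); m[:150]=0;m[260:]=0;m[:,:400]=0
    n,l,st,c=cv2.connectedComponentsWithStats(m)
    for i in range(1,n):
        if st[i,4]>20: print(n0,st[i,4],c[i],world(d,[c[i]],.04)[0]*1e3)
E
```

```text
45.1167 [0.59388595 0.19889198 0.07433867] -176.0922712228454
gr c [584.4 140.6] size [15.1 29. ] yaw 3.9 xlen 15.1
red 40 [520.45  189.525] [488.05560293 315.71861092  40.        ]
blue 44 [498.31818182 179.77272727] [448.70800148 268.3771213   40.        ]
blue 51 [496.98039216 187.92156863] [482.32387792 256.4652486   40.        ]
blue 193 [500.94818653 233.17098446] [647.14055937 224.72733398  40.        ]
or 242 [416.65702479 180.51652893] [454.33581208  50.7517493   40.        ]
or 85 [485.32941176 217.51764706] [594.33747137 200.31969123  40.        ]
or 54 [485.98148148 227.94444444] [630.21471301 193.5770374   40.        ]
gr 76 [460.36842105 216.69736842] [592.21152225 140.10389883  40.        ]
gr 50 [461.32 227.34] [628.93734842 135.29434555  40.        ]
```

>>> move_arm(moves=[0.06,-0.02,-0.6,0,0,0,0,0,-1,0,0,0,0,0,-1,0,0,0,0,0,-0.4,0,0,0,0,0,0,0,0,0,0,0,0,0,0,0])

```text
time: 45.72
ee_pos: [0.5952, 0.1985, -0.0006]
orientation: [-180.0, -0.1, -176.0]
contact_force: [0.5, -0.1, 0.7]
finger_gap: 0.54
grasp_force: 0.0
```

>>> move_arm(moves=[0,0,0,0,0,0,0,0,0,0,0,0,0,0,0,0,0,0,0,0,0,0,0,0,0,0,0,0,0,0], gripper=1)

```text
time: 46.13
ee_pos: [0.5977, 0.1988, 0.0018]
orientation: [180.0, 0.2, -176.1]
contact_force: [-0.9, 0.6, 6.6]
finger_gap: 0.355
grasp_force: 50.3
```

>>> move_arm(moves=[0,0,0.4,0,0,0,0,0,1,0,0,0,0,0,1,0,0,0,0,0,0.4,0,0,0,0,0,0,0,0,0])

```text
time: 46.55
ee_pos: [0.5989, 0.1988, 0.0739]
orientation: [179.9, 0.4, -176.1]
contact_force: [0.1, -0.2, 0.3]
finger_gap: 0.356
grasp_force: 49.7
```

>>> move_arm(moves=[-0.4,0.03,0,0,0,-0.2,-0.83,0.03,0,0,0,-0.2,-0.83,0.04,0,0,0,-0.2,-0.83,0.04,0,0,0,-0.2,-0.83,0.04,0,0,0,-0.2,-0.83,0.04,0,0,0,-0.2,-0.83,0.03,0,0,0,-0.2,-0.83,0.03,0,0,0,-0.2])

```text
time: 47.22
ee_pos: [0.4388, 0.2048, 0.0678]
orientation: [-180.0, -0.1, 177.5]
contact_force: [-0.9, -0.6, 0.1]
finger_gap: 0.356
grasp_force: 49.7
```

>>> move_arm(moves=[0,0,-0.6,0,0,0,0,0,-1,0,0,0,0,0,-0.7,0,0,0,0,0,-0.26,0,0,0,0,0,0,0,0,0,0,0,-0.08,0,0,0,0,0,0,0,0,0])

```text
time: 47.8
ee_pos: [0.4406, 0.2051, 0.0031]
orientation: [-180.0, -0.0, 177.5]
contact_force: [0.1, 0.5, -0.7]
finger_gap: 0.361
grasp_force: 49.7
```

>>> move_arm(moves=[0,0,-0.06,0,0,0,0,0,0,0,0,0,0,0,0,0,0,0])

```text
time: 48.05
ee_pos: [0.4409, 0.2052, 0.0021]
orientation: [180.0, 0.0, 177.5]
contact_force: [0.3, -0.4, -0.2]
finger_gap: 0.357
grasp_force: 49.7
```

>>> move_arm(moves=[0,0,0,0,0,0,0,0,0,0,0,0,0,0,0,0,0,0,0,0,0,0,0,0,0,0,0.5,0,0,0,0,0,1,0,0,0,0,0,1,0,0,0,0,0,0.5,0,0,0], gripper=-0.08)

```text
time: 48.72
ee_pos: [0.4422, 0.2057, 0.08]
orientation: [179.9, 0.2, 177.5]
contact_force: [1.2, 0.3, 0.2]
finger_gap: 0.534
grasp_force: 0.0
```

>>> move_arm(moves=[0.77,-0.335,0,0,0,0.2,0.77,-0.335,0,0,0,0.2,0.77,-0.335,0,0,0,0.2,0.77,-0.335,0,0,0,0.2,0.77,-0.335,0,0,0,0.2,0.77,-0.335,0,0,0,0.2,0.77,-0.335,0,0,0,0.2,0.77,-0.335,0,0,0,0.2])

```text
time: 49.38
ee_pos: [0.5957, 0.1377, 0.0768]
orientation: [180.0, -0.0, -176.0]
contact_force: [0.1, 0.1, 0.2]
finger_gap: 0.542
grasp_force: 0.0
```

>>> move_arm(moves=[0,0,0,0,0,0,0,0,0,0,0,0,0,0,0,0,0,0])

```text
time: 49.63
ee_pos: [0.594, 0.1384, 0.0765]
orientation: [180.0, -0.1, -176.1]
contact_force: [-0.3, 0.6, -0.5]
finger_gap: 0.54
grasp_force: 0.0
```

>>> move_arm(moves=[0.03,0,-0.6,0,0,0,0,0,-1,0,0,0,0,0,-1,0,0,0,0,0,-0.45,0,0,0,0,0,0,0,0,0,0,0,0,0,0,0])

```text
time: 50.13
ee_pos: [0.5945, 0.1385, 0.0005]
orientation: [-180.0, -0.1, -176.0]
contact_force: [-0.9, 0.6, 0.6]
finger_gap: 0.543
grasp_force: 0.0
```

>>> move_arm(moves=[0,0,0,0,0,0,0,0,0,0,0,0,0,0,0,0,0,0,0,0,0,0,0,0,0,0,0,0,0,0], gripper=1)

```text
time: 50.55
ee_pos: [0.5972, 0.1386, 0.0029]
orientation: [180.0, 0.2, -176.1]
contact_force: [-0.8, 0.8, 6.9]
finger_gap: 0.352
grasp_force: 50.3
```

>>> move_arm(moves=[0,0,0.4,0,0,0,0,0,1,0,0,0,0,0,1,0,0,0,0,0,0.4,0,0,0,0,0,0,0,0,0])

```text
time: 50.97
ee_pos: [0.5984, 0.1385, 0.0751]
orientation: [180.0, 0.4, -176.1]
contact_force: [0.3, 0.2, -0.3]
finger_gap: 0.354
grasp_force: 49.7
```

>>> move_arm(moves=[-0.4,0.03,0,0,0,-0.2,-0.83,0.04,0,0,0,-0.2,-0.83,0.04,0,0,0,-0.2,-0.83,0.05,0,0,0,-0.2,-0.83,0.04,0,0,0,-0.2,-0.83,0.04,0,0,0,-0.2,-0.83,0.04,0,0,0,-0.2,-0.86,0.04,0,0,0,-0.2])

```text
time: 51.63
ee_pos: [0.4376, 0.1459, 0.0691]
orientation: [-180.0, -0.1, 177.5]
contact_force: [1.2, -0.2, -0.1]
finger_gap: 0.354
grasp_force: 49.7
```

>>> move_arm(moves=[0,0,-0.6,0,0,0,0,0,-1,0,0,0,0,0,-0.7,0,0,0,0,0,-0.26,0,0,0,0,0,0,0,0,0,0,0,-0.08,0,0,0,0,0,0,0,0,0])

```text
time: 52.22
ee_pos: [0.4395, 0.1461, 0.0045]
orientation: [-180.0, -0.0, 177.5]
contact_force: [0.8, -0.5, -1.4]
finger_gap: 0.353
grasp_force: 49.7
```

>>> move_arm(moves=[0,0,-0.05,0,0,0,0,0,0,0,0,0,0,0,0,0,0,0])

```text
time: 52.47
ee_pos: [0.4397, 0.1463, 0.0037]
orientation: [180.0, 0.0, 177.5]
contact_force: [0.5, -1.2, -0.7]
finger_gap: 0.353
grasp_force: 49.7
```

>>> move_arm(moves=[0,0,0,0,0,0,0,0,0,0,0,0,0,0,0,0,0,0,0,0,0,0,0,0,0,0,0.5,0,0,0,0,0,1,0,0,0,0,0,1,0,0,0,0,0,1,0,0,0], gripper=-0.08)

```text
time: 53.13
ee_pos: [0.439, 0.1461, 0.0917]
orientation: [-180.0, -0.1, 177.5]
contact_force: [0.9, 0.0, 0.6]
finger_gap: 0.543
grasp_force: 0.0
```

>>> move_arm(moves=[0,0,1,0,0,0,0,0.4,1,0,0,0,0,0.8,1,0,0,0,0,1,0.5,0,0,0,0,1,0,0,0,0,0,0.8,0,0,0,0,0,0,0,0,0,0,0,0,0,0,0,0])

```text
time: 53.8
ee_pos: [0.4392, 0.2467, 0.1782]
orientation: [-180.0, -0.0, 177.6]
contact_force: [0.1, -0.4, -0.7]
finger_gap: 0.54
grasp_force: 0.0
```

Run:
```python
from h import *
s=robot.get_state(); print(s['time'],s['ee_pos'],s['orientation'])
d=snap('wrist','wf.png'); g=d['frame']; h=cv2.cvtColor(g,cv2.COLOR_RGB2HSV)
for n0,lo,hi in (('red',(0,130,60),(6,255,255)),('red2',(172,130,60),(180,255,255)),('blue',(100,130,60),(118,255,255)),('or',(8,130,60),(22,255,255)),('gr',(50,100,40),(75,255,255))):
    m=cv2.inRange(h,lo,hi)
    n,l,st,c=cv2.connectedComponentsWithStats(m)
    for i in range(1,n):
        if st[i,4]>100:
            p=cv2.convexHull(cv2.findNonZero((l==i).astype(np.uint8))).reshape(-1,2); w=world(d,p,.04)[:,:2]*1e3
            r=cv2.minAreaRect(w.astype(np.float32)); print(n0,st[i].tolist(),np.round(r[0],1),np.round(r[1],1),round(r[2],1))
```

```text
53.8 [0.4391848  0.24674604 0.17824834] [-1.79975495e+02 -2.29618482e-02  1.77648085e+02]
red [389, 165, 33, 35, 744] [449.4 327.8] [29.2 34.1] 87.7
blue [328, 162, 31, 35, 757] [443.9 267.6] [28.6 33.9] 87.7
blue [306, 325, 14, 43, 537] [641.8 228.3] [15.2 59.8] 87.5
or [264, 159, 32, 35, 786] [438.5 207.1] [29.5 33.7] 87.7
or [95, 164, 63, 58, 2525] [449.9  57.1] [54.6 55.4] 5.7
gr [202, 159, 33, 36, 779] [436.6 148. ] [29.1 34.8] 87.4
```

>>> move_arm(moves=[0.6,0,1,0,0,0,1,0,0.7,0,0,0,1,-0.1,0,0,0,0,1,-0.1,0,0,0,0,1,-0.1,0,0,0,0,1,-0.1,0,0,0,0,1,-0.1,0,0,0,0,0,0,0,0,0,0])

```text
time: 54.52
ee_pos: [0.6075, 0.2307, 0.2191]
orientation: [-179.9, -0.0, 177.3]
contact_force: [0.8, 0.5, -0.2]
finger_gap: 0.542
grasp_force: 0.0
```

Run:
```python
from h import *
s=robot.get_state(); print(s['time'],s['ee_pos'])
d=snap('wrist','wg.png'); g=d['frame']; h=cv2.cvtColor(g,cv2.COLOR_RGB2HSV)
m=cv2.inRange(h,(100,110,60),(118,255,255)); n,l,st,c=cv2.connectedComponentsWithStats(m)
for i in range(1,n):
    if st[i,4]>40:
        x,y,w,hh,a=st[i]; print('blue',st[i].tolist(),np.round(world(d,[(x,y),(x+w,y),(x,y+hh),(x+w,y+hh)],0)[:,:2]*1e3).tolist())
m=(cv2.inRange(h,(0,0,135),(180,40,255))); m[:60]=0
n,l,st,c=cv2.connectedComponentsWithStats(m)
for i in range(1,n):
    if st[i,4]>800:
        p=cv2.findNonZero((l==i).astype(np.uint8)).reshape(-1,2); w=world(d,p,.012)[:,:2]*1e3; r=cv2.minAreaRect(w.astype(np.float32)); print('bright',st[i].tolist(),np.round(r[0],1),np.round(r[1],1),round(r[2],1))
```

```text
54.5167 [0.60751705 0.23067205 0.21910034]
blue [337, 0, 32, 13, 394] [[442.0, 255.0], [444.0, 288.0], [454.0, 254.0], [456.0, 288.0]]
blue [342, 15, 17, 4, 44] [[456.0, 259.0], [457.0, 277.0], [460.0, 259.0], [461.0, 277.0]]
blue [409, 116, 28, 20, 162] [[563.0, 333.0], [564.0, 365.0], [586.0, 334.0], [587.0, 366.0]]
blue [202, 125, 27, 21, 145] [[562.0, 95.0], [563.0, 126.0], [586.0, 91.0], [588.0, 123.0]]
blue [407, 163, 27, 20, 127] [[618.0, 332.0], [619.0, 365.0], [643.0, 333.0], [644.0, 366.0]]
blue [209, 172, 28, 19, 129] [[618.0, 94.0], [619.0, 128.0], [642.0, 90.0], [643.0, 125.0]]
blue [314, 181, 15, 32, 433] [[635.0, 220.0], [636.0, 238.0], [676.0, 218.0], [677.0, 237.0]]
bright [0, 60, 640, 332, 118913] [710.6 210.4] [926.1 453.1] 90.0
bright [223, 61, 85, 40, 1632] [506.7 174.9] [40.7 83.5] 15.9
bright [214, 130, 31, 48, 887] [594.7 124.8] [55.3 29.1] 0.4
```

```bash
python3 -c "
from station import job
print(job.sign_off())"
```

```text
the job is handed in; nothing more can be done
None
```

I handed the job in: all four cubes stand side by side on the storage tray floor, the steel tray is square within the blue marks, the push tool is back where it stood on its mat, and nothing else was moved.

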